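# Pack the wax box for the ski trip

### The job

Pack the red wax box for the ski trip: scoop every wax stub out of the grey bin with the scoop (a corner of the bin makes a good backstop) and tip them into the box's deep well, never touching a stub with the fingers, and leave the scoop standing level in the empty bin. Lay every polishing cork flat in the box's shallow tray, rib up, side by side with their length across the tray (along the box's long side), neighbours turned alternately thick end to thin end so that they pack as a neat rectangle. Leave the mug, jar, stone and scraper where they are.

Things in the scene. Friction and masses are not known exactly. Their poses are not given: they have to be found in the camera images.
- bin: Grey rectangular open bin fixed to the bench, 192 x 252 x 65 mm outside (its x by y by z), walls and floor 6 mm thick, so 180 x 240 mm inside with vertical walls and sharp inner corners. Origin: centre of its underside (inner floor 6 mm above). Stands on the left or the right of the bench. At the start it holds the wax stubs, in its +y half.
- waxbox: Red wooden wax box without its lid, fixed to the bench on the other side from the bin, 176 x 247 x 55 mm outside, walls 6 mm. Origin: centre of its underside. A 6 mm partition across y parts it into a deep well (its +y side) and a shallow tray (its -y side). All rims are 55 mm above the bench.
- well (a point): Centre of the floor of the wax box's deep well: 164 (x) by 115 (y) mm, 49 mm deep. Axes as the wax box.
- tray (a point): Centre of the floor of the wax box's shallow tray: 164 (x) by 114 (y) mm, 18 mm deep (floor 37 mm above the bench). Axes as the wax box.
- scoop: Loose aluminium scoop, 0.25 kg. Origin: underside, mid-pan; x forward to the open lip, z up. Flat pan x -55 to +60, 104 mm wide, floor 3 mm thick; sides 4 mm thick, up to z 33, to x 46; back wall up to z 45. Handle: a level wooden bar along x over the pan, x -55 to +40, 18 mm wide, 24 tall, centre z 100, on a post at the back; grip it from above across y near x -5.
- stub1: Wax stub (three to five are present): a rounded rod of hard slippery wax with hemispherical ends, 60 mm long, 28 mm across, 30 g, lying in the bin; it slides and rolls easily. Origin: its centre; x along its length.
- stub2: Wax stub (three to five are present): a rounded rod of hard slippery wax with hemispherical ends, 60 mm long, 28 mm across, 30 g, lying in the bin; it slides and rolls easily. Origin: its centre; x along its length.
- stub3: Wax stub (three to five are present): a rounded rod of hard slippery wax with hemispherical ends, 60 mm long, 28 mm across, 30 g, lying in the bin; it slides and rolls easily. Origin: its centre; x along its length.
- stub4: Wax stub (three to five are present): a rounded rod of hard slippery wax with hemispherical ends, 60 mm long, 28 mm across, 30 g, lying in the bin; it slides and rolls easily. Origin: its centre; x along its length.
- stub5: Wax stub (three to five are present): a rounded rod of hard slippery wax with hemispherical ends, 60 mm long, 28 mm across, 30 g, lying in the bin; it slides and rolls easily. Origin: its centre; x along its length.
- cork1: Polishing cork (3 or 4 present, alike), 100 g: wedge block 100 mm long (x), 28 high. From above: straight side at y -18.5 mm, the other side slants from y +29.5 at the thick end (x +50, 48 wide) to y +7.5 at the thin end (x -50, 26 wide). Origin: underside, below the rib. Dark wood rib on top along x, 70 long, 12 wide, z 28 to 54; grip it from above across y.
- cork1_thick (a point): Point on cork1 near its thick end, 45 mm from its origin along its x, on the underside.
- cork2: Polishing cork (3 or 4 present, alike), 100 g: wedge block 100 mm long (x), 28 high. From above: straight side at y -18.5 mm, the other side slants from y +29.5 at the thick end (x +50, 48 wide) to y +7.5 at the thin end (x -50, 26 wide). Origin: underside, below the rib. Dark wood rib on top along x, 70 long, 12 wide, z 28 to 54; grip it from above across y.
- cork2_thick (a point): Point on cork2 near its thick end, 45 mm from its origin along its x, on the underside.
- cork3: Polishing cork (3 or 4 present, alike), 100 g: wedge block 100 mm long (x), 28 high. From above: straight side at y -18.5 mm, the other side slants from y +29.5 at the thick end (x +50, 48 wide) to y +7.5 at the thin end (x -50, 26 wide). Origin: underside, below the rib. Dark wood rib on top along x, 70 long, 12 wide, z 28 to 54; grip it from above across y.
- cork3_thick (a point): Point on cork3 near its thick end, 45 mm from its origin along its x, on the underside.
- cork4: Polishing cork (3 or 4 present, alike), 100 g: wedge block 100 mm long (x), 28 high. From above: straight side at y -18.5 mm, the other side slants from y +29.5 at the thick end (x +50, 48 wide) to y +7.5 at the thin end (x -50, 26 wide). Origin: underside, below the rib. Dark wood rib on top along x, 70 long, 12 wide, z 28 to 54; grip it from above across y.
- cork4_thick (a point): Point on cork4 near its thick end, 45 mm from its origin along its x, on the underside.
- mug: White enamel mug with short brushes standing in it, 84 mm across, 165 mm high with the brushes, loose, not part of the job. Origin: centre of its underside.
- jar: Squat closed glass jar, 80 mm across, 75 mm high, loose, not part of the job. Origin: centre of its underside.
- stone: Steel diamond stone, 30 x 150 x 12 mm, lying loose near the robot, not part of the job. Origin: centre of its underside.
- scraper: Clear plastic wax scraper, 60 x 130 x 5 mm, lying loose, not part of the job. Origin: centre of its underside.
Not all that is in view belongs to the job. Leave any purple look-alike of the scoop alone.

How it is judged (in metres and radians):
At the end, for the whole second after the job is handed in: All stubs in the deep well, below its rim; all corks rib up on the tray floor (6 mm, 0.1 rad), centres within 14 mm of its centre line, any two closer than 62 mm pointing opposite ways; scoop level (0.12 rad) on the bin floor (within 8 mm); all at rest (x of stub1 in the frame of well between -0.08 and 0.08 m and y of stub1 in the frame of well between -0.058 and 0.058 m and z of stub1 in the frame of well between 0 and 0.05 m and linear speed of each of stub1, stub2, stub3, stub4, stub5, cork1, cork2, cork3, cork4, scoop below 0.03 m/s and x of stub2 in the frame of well between -0.08 and 0.08 m and y of stub2 in the frame of well between -0.058 and 0.058 m and z of stub2 in the frame of well between 0 and 0.05 m and x of stub3 in the frame of well between -0.08 and 0.08 m and y of stub3 in the frame of well between -0.058 and 0.058 m and z of stub3 in the frame of well between 0 and 0.05 m and x of stub4 in the frame of well between -0.08 and 0.08 m and y of stub4 in the frame of well between -0.058 and 0.058 m and z of stub4 in the frame of well between 0 and 0.05 m and x of stub5 in the frame of well between -0.08 and 0.08 m and y of stub5 in the frame of well between -0.058 and 0.058 m and z of stub5 in the frame of well between 0 and 0.05 m and x of cork1 in the frame of tray between -0.08 and 0.08 m and y of cork1 in the frame of tray between -0.014 and 0.014 m and z of cork1 in the frame of tray between -0.005 and 0.006 m and angle between each of cork1, cork2, cork3, cork4's own z axis and vertical below 0.1 rad and x of cork2 in the frame of tray between -0.08 and 0.08 m and y of cork2 in the frame of tray between -0.014 and 0.014 m and z of cork2 in the frame of tray between -0.005 and 0.006 m and x of cork3 in the frame of tray between -0.08 and 0.08 m and y of cork3 in the frame of tray between -0.014 and 0.014 m and z of cork3 in the frame of tray between -0.005 and 0.006 m and x of cork4 in the frame of tray between -0.08 and 0.08 m and y of cork4 in the frame of tray between -0.014 and 0.014 m and z of cork4 in the frame of tray between -0.005 and 0.006 m and (horizontal distance between cork1 and cork2 above 0.062 m or (y of cork1_thick in the frame of tray above 0.02 m and y of cork2_thick in the frame of tray below -0.02 m) or (y of cork1_thick in the frame of tray below -0.02 m and y of cork2_thick in the frame of tray above 0.02 m)) and (horizontal distance between cork1 and cork3 above 0.062 m or (y of cork1_thick in the frame of tray above 0.02 m and y of cork3_thick in the frame of tray below -0.02 m) or (y of cork1_thick in the frame of tray below -0.02 m and y of cork3_thick in the frame of tray above 0.02 m)) and (horizontal distance between cork1 and cork4 above 0.062 m or (y of cork1_thick in the frame of tray above 0.02 m and y of cork4_thick in the frame of tray below -0.02 m) or (y of cork1_thick in the frame of tray below -0.02 m and y of cork4_thick in the frame of tray above 0.02 m)) and (horizontal distance between cork2 and cork3 above 0.062 m or (y of cork2_thick in the frame of tray above 0.02 m and y of cork3_thick in the frame of tray below -0.02 m) or (y of cork2_thick in the frame of tray below -0.02 m and y of cork3_thick in the frame of tray above 0.02 m)) and (horizontal distance between cork2 and cork4 above 0.062 m or (y of cork2_thick in the frame of tray above 0.02 m and y of cork4_thick in the frame of tray below -0.02 m) or (y of cork2_thick in the frame of tray below -0.02 m and y of cork4_thick in the frame of tray above 0.02 m)) and (horizontal distance between cork3 and cork4 above 0.062 m or (y of cork3_thick in the frame of tray above 0.02 m and y of cork4_thick in the frame of tray below -0.02 m) or (y of cork3_thick in the frame of tray below -0.02 m and y of cork4_thick in the frame of tray above 0.02 m)) and x of scoop in the frame of bin between -0.05 and 0.05 m and y of scoop in the frame of bin between -0.08 and 0.08 m and z of scoop in the frame of bin below 0.014 m and angle between scoop's own z axis and vertical below 0.12 rad); the robot touches nothing.
It fails at once if the fingers touch a wax stub (contact force between the fingers and stub1 above 0.5 N or contact force between the fingers and stub2 above 0.5 N or contact force between the fingers and stub3 above 0.5 N or contact force between the fingers and stub4 above 0.5 N or contact force between the fingers and stub5 above 0.5 N).
It fails at once if the mug, jar, stone or scraper is pushed more than 30 mm away, or the mug or jar tipped (distance of any of mug, jar, stone, scraper from where it was at the start of the episode above 0.03 m or angle between any of mug, jar's own z axis and vertical above 0.4 rad).
Of cork1, cork2, cork3, cork4 only 3 to 4 are there at a start; the rules pass over those that are not, and their reading is None.
Of stub1, stub2, stub3, stub4, stub5 only 3 to 5 are there at a start; the rules pass over those that are not, and their reading is None.
At some moment in a run one of cork1, cork2, cork3, cork4 may be knocked a few centimetres aside while the robot is not near it.
It also fails if it takes over 210 s, if anything falls off the work surface, if the arm or the gripper's body presses on something with over 40 N, if the wrist force passes 120 N, or if a joint passes its speed limit or range.

### The arm

A 6-joint arm with a two-finger parallel gripper is mounted at the origin on the work surface. World frame = base frame: x ahead of the robot, y to its left, z up, the work surface at z = 0. Lengths are in mm, angles in rad, forces in N, time in s.
With the tool pointing down it reaches from about 325 to 900 mm from the base axis. Payload 6.1 kg.
Tool frame: the origin (TCP) lies at the very end of the fingers, on their centre line; the grasp point (between the pads) lies bot.pinch_z behind it (bot.pinch_z is the distance from the TCP to the grasp point, in mm); z points along the fingers, y is the direction in which the jaws open and shut (so a half turn about z gives the same grasp; the last joint's range is limited). The gripper opens to 85 mm and grips with 20 to 120 N. Pads are 22 mm wide; open, the fingers measure 114 mm over their backs; the gripper's body (76 mm by 85 mm) begins 54 mm behind the grasp point. The pads swing forward as they close: fully open they stand 13 mm farther back than shut.
Start: joints at [-1.267, 0.22, 1.526, -0, 1.395, -0.126], TCP at [260.423, -568.151, 231.3] pointing down, gripper open.
Joint ranges: [-2.98, 2.98], [-0.91, 2.08], [0.09, 2.57], [-1.24, 4.39], [0.2, 2.65], [-2.68, 2.68]. Speed limits (rad/s): [2.57, 2.57, 3.01, 3.14, 3.14, 3.14].

### API

Orientations are given as a rotation vector (axis times angle).
In Python, from workcell import bot gives the robot as it stands.
- The arm moves only by the shell command python3 -m crank 'ROWS' [OPENING] [FORCE]. ROWS is JSON, a list that holds one entry, the list of rows, each a list of 6 numbers: the shift along the tool's x, y, z in m, then the turn, a rotation vector about the tool's x, y, z in degrees. A call has 1 to 20 rows; each row shifts and turns the commanded pose from where the row before left it, along the tool's axes as they then stand; what a row does not reach is not made up. A row lasts 1/10 s, in which the tool goes at most 50 mm and 8.59 degrees, less where a joint would pass 70% of its speed; a pose out of reach is approached as far as the arm can. A call with a gripper value outside its range is refused whole. OPENING is the closure in counts, from 0 (fully open) to 255 (shut), set as the call begins (- or left out, the last holds). The fingers move at their own pace and stop on an object; FORCE is the grip in N (left out, the last holds). Time passes only in rows, so rows that do not move let the fingers close. It gives the time, the measured TCP pose, the force and the opening at its end, in the units of the state.
- bot.state(): the state, without advancing time (a new reading comes with each control period).
- bot.capture(name): name is "side" or "top" or "wrist"; returns a dict with "img" (384x512x3 uint8, red, green, blue), "K" (3x3 intrinsics, pixels), "cam_to_world" (4x4, takes a point from camera to world coordinates). Camera axes: x right, y up, looking along -z (the intrinsics and any distortion apply to the point x, -y, -z); pixel columns grow to the right and rows downward; lengths in mm; the calibration is good to about 2 mm. A picture is of the moment at which its call begins. There is no depth.
- bot.finish_job(): hands the job in, once; it reports no verdict.
The state is a dict: "time": time; "joint_positions": joint angles; "joint_velocities": joint speeds; "tau": joint torques, N m; "tool_pos": TCP position; "orientation": TCP orientation; "contact_force": force on the tool from outside, world axes, zero at the start; "torque": the same for the moment, N m; "opening": opening from 0.0 (shut) to 1.0 (fully open).
Only numpy, scipy, OpenCV 4.12 (cv2) and the standard library are available. Lean on these libraries where they do the work, as an engineer would, in place of code of your own. Each camera call takes 0.05 s, during which the arm holds its last target.

## Working session

There is one attempt and no reset: what is moved stays moved. The work goes in short steps, Python scripts to look and compute and a shell command to move; the robot and the scene stay as the last step left them, time stands still between calls to the robot, and variables do not carry over. Pictures are saved under pics/ and viewed, and the job is handed in when it is done.

```bash
mkdir -p pics; ls; python3 - <<'E'
from workcell import bot
import cv2
print(bot.state()); print(bot.pinch_z)
for n in ["side","top","wrist"]:
    c=bot.capture(n); cv2.imwrite(f"pics/{n}0.png",c["img"][:,:,::-1]); print(n,c["K"].tolist(),c["cam_to_world"].round(3).tolist(),[k for k in c])
E
```

```text
pics
{'time': 0.0, 'joint_positions': array([-1.26710570e+00,  2.21233833e-01,  1.52760751e+00, -1.21628805e-05,
        1.39468736e+00, -1.26090823e-01]), 'joint_velocities': array([ 0.00231715, -0.00013812,  0.00147992, -0.00022183,  0.00072849,
        0.00094313]), 'tau': array([-1.55459005e-03, -4.96907508e+01, -3.89396095e+01, -3.33599010e-04,
        1.10712700e-02,  5.27183374e-06]), 'tool_pos': array([ 260.23737906, -567.584541  ,  230.19636728]), 'orientation': array([-3.06745133e+00, -6.69507615e-01,  2.88253601e-04]), 'contact_force': array([-0.27927759,  0.4890525 , -0.50220609]), 'torque': array([ 0.06198693,  0.00680451, -0.04646186]), 'opening': 1.0026327241034219}
18.700000000000003
side [[360.54746860784013, 0.0, 257.60903407272826], [0.0, 360.54746860784013, 191.65474744775761], [0.0, 0.0, 1.0]] [[0.978, 0.103, -0.179, 411.636], [-0.205, 0.58, -0.788, -736.772], [0.022, 0.808, 0.589, 635.688], [0.0, 0.0, 0.0, 1.0]] ['img', 'K', 'cam_to_world']
top [[365.41964988550023, 0.0, 253.6702120044791], [0.0, 365.41964988550023, 188.63415414614758], [0.0, 0.0, 1.0]] [[-0.023, 0.986, -0.164, 414.257], [-0.999, -0.03, -0.035, -6.27], [-0.04, 0.163, 0.986, 1003.042], [0.0, 0.0, 0.0, 1.0]] ['img', 'K', 'cam_to_world']
wrist [[288.82223436998754, 0.0, 254.25112108012604], [0.0, 288.82223436998754, 195.9334913205329], [0.0, 0.0, 1.0]] [[0.416, 0.877, 0.243, 322.176], [-0.91, 0.401, 0.109, -539.02], [-0.002, -0.266, 0.964, 372.707], [0.0, 0.0, 0.0, 1.0]] ['img', 'K', 'cam_to_world']
```

View pics/top0.png

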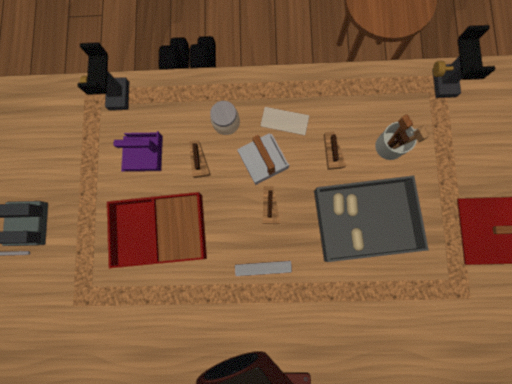

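View pics/side0.png

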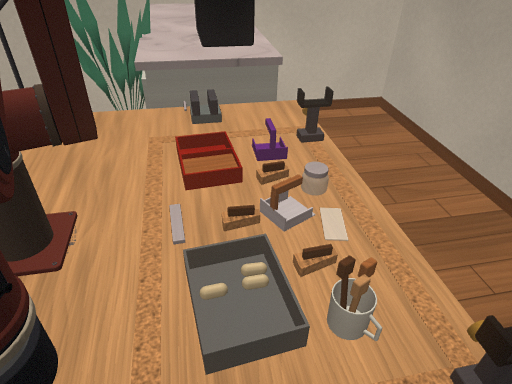

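View pics/wrist0.png

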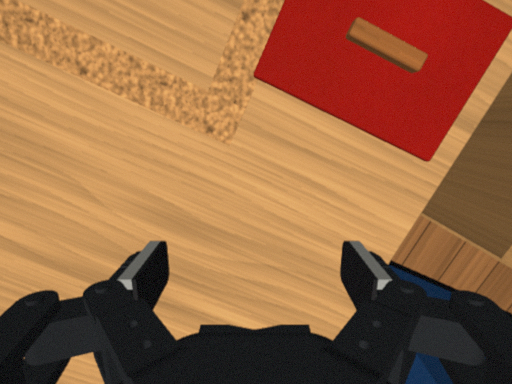

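Top view: three stubs at (339,204), (352,207) and (357,239) in the bin on the right (-y). The wax box is on the left, with its deep well at (132,231) and its tray at (181,228). Corks are at (199,158), (334,150) and (270,206). There are two scoop-shaped things: a purple one at (140,150) and an aluminium one with a wooden bar at (264,158). The aluminium one fits the description. I'll crop to confirm.

```bash
cat > h.py <<'E'
import numpy as np, cv2
from workcell import bot
def ray(c,u,v):
    K=c["K"];T=c["cam_to_world"]
    d=T[:3,:3]@np.array([(u-K[0,2])/K[0,0],-(v-K[1,2])/K[1,1],-1.])
    return T[:3,3],d
def plane(c,u,v,z):
    o,d=ray(c,u,v); return o+d*(z-o[2])/d[2]
def proj(c,p):
    K=c["K"];T=c["cam_to_world"]; q=T[:3,:3].T@(np.array(p,float)-T[:3,3])
    return np.array([K[0,0]*q[0]/-q[2]+K[0,2], K[1,1]*-q[1]/-q[2]+K[1,2]])
def crop(c,name,u0,v0,u1,v1):
    im=c["img"][v0:v1,u0:u1,::-1]; s=min(800//(u1-u0),600//(v1-v0))
    cv2.imwrite("pics/"+name,cv2.resize(im,None,fx=s,fy=s,interpolation=cv2.INTER_CUBIC)); print("scale",s)
E
python3 - <<'E'
from h import *
c=bot.capture("top"); crop(c,"t1.png",180,90,440,270); crop(c,"t2.png",100,120,300,270)
c=bot.capture("side"); crop(c,"s1.png",165,125,365,275)
E
```

```text
scale 3
scale 4
scale 4
```

View pics/t1.png

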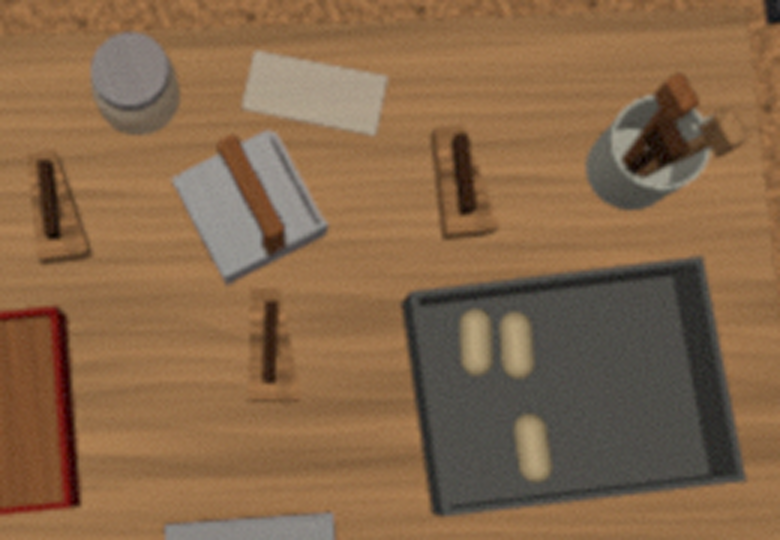

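View pics/t2.png

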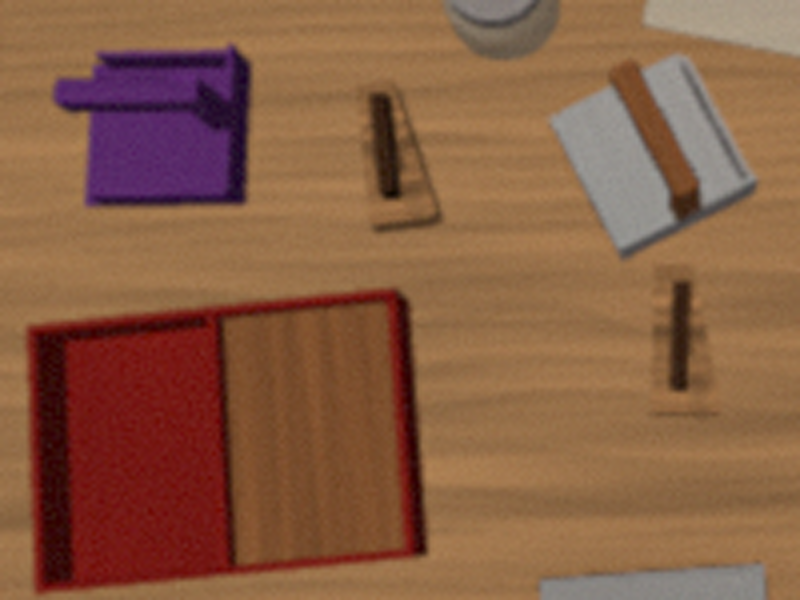

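View pics/s1.png

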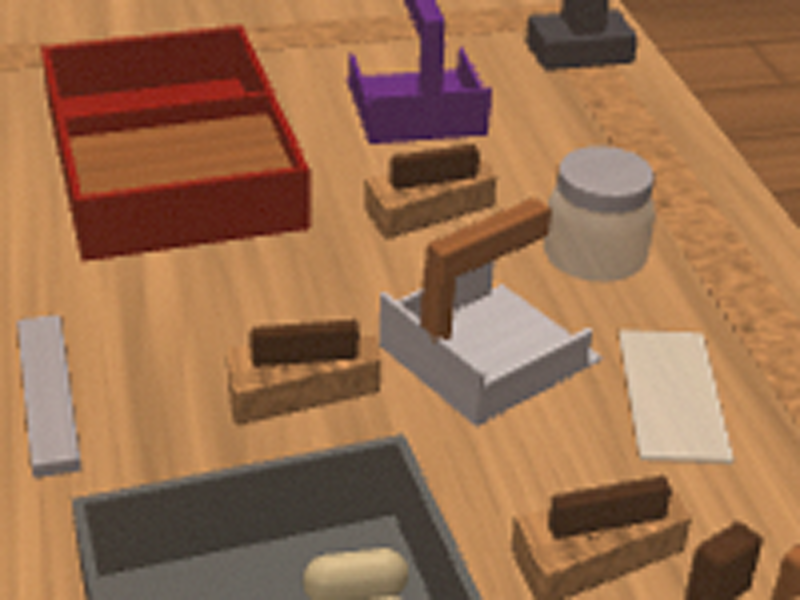

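The t1 crop confirms it: the aluminium scoop with the brown bar is at (264,158), post at the near end and lip toward far-left. The purple one is the look-alike. The corks' thick ends are all on the near side. Next I measure.

```bash
cat > m.py <<'E'
from h import *
c=bot.capture("top"); T=c["img"]
hsv=cv2.cvtColor(T,cv2.COLOR_RGB2HSV)
def rect(mask,z,box,name,minA=15):
    m=np.zeros_like(mask); u0,v0,u1,v1=box; m[v0:v1,u0:u1]=mask[v0:v1,u0:u1]
    cs,_=cv2.findContours(m,cv2.RETR_EXTERNAL,cv2.CHAIN_APPROX_NONE)
    for k in cs:
        if cv2.contourArea(k)<minA: continue
        r=cv2.minAreaRect(k); b=cv2.boxPoints(r)
        P=np.array([plane(c,u,v,z)[:2] for u,v in b]); e=[P[1]-P[0],P[2]-P[1]]
        l=max(e,key=np.linalg.norm); s=min(e,key=np.linalg.norm)
        if l[0]<0:l=-l
        print(name,"px",np.round(r[0],1),"xy",P.mean(0).round(1),"len",np.linalg.norm(l).round(1),np.linalg.norm(s).round(1),"ang",np.degrees(np.arctan2(l[1],l[0])).round(1))
V=hsv[...,2].astype(int);S=hsv[...,1];H=hsv[...,0]
dark=((V<85)&(T[...,0]>T[...,2])).astype(np.uint8)
for b in [(185,135,215,180),(320,130,345,170),(260,185,282,220)]: rect(dark,54,b,"rib")
wax=((V>130)&(S>40)).astype(np.uint8); rect(wax,20,(318,185,420,255),"wax")
han=((S>125)&(V>60)&(H<12)).astype(np.uint8); rect(han,112,(240,130,290,180),"handle")
E
python3 m.py
python3 - <<'E'
from h import *
c=bot.capture("top")
a=lambda u,v:(180+(u+.5)/3-.5,90+(v+.5)/3-.5)
b=lambda u,v:(100+(u+.5)/4-.5,120+(v+.5)/4-.5)
def box(pts,z,f):
    P=np.array([plane(c,*f(*p),z)[:2] for p in pts]); print(P.round(0).tolist(),P.mean(0).round(1))
    for i in range(4):
        d=P[(i+1)%4]-P[i]; print(np.linalg.norm(d).round(0),np.degrees(np.arctan2(d[1],d[0])).round(1))
box([(405,296),(702,259),(745,481),(438,515)],65,a)
box([(28,326),(405,291),(426,552),(38,592)],55,b)
print("part",plane(c,*b(216,310),55),plane(c,*b(233,570),55))
E
```

```text
rib px [196.2 156.4] xy [664.4 180.3] len 70.5 14.3 ang 5.6
rib px [334.1 147.9] xy [ 675.3 -188.9] len 71.4 16.4 ang 1.5
rib px [270.  203.5] xy [531.3 -14.1] len 65.7 10.5 ang -1.8
wax px [407.5 253. ] xy [ 395.2 -368.6] len 59.1 5.1 ang 88.7
wax px [357.  238.9] xy [ 434.9 -240.7] len 53.3 23.2 ang 4.1
wax px [320.  240.5] xy [ 433.2 -143.6] len 70.8 10.6 ang -3.0
wax px [351.7 204.5] xy [ 526.6 -233. ] len 52.2 23.2 ang 1.7
wax px [338.  203.5] xy [ 530.2 -196.8] len 51.4 21.4 ang -3.6
wax px [418.  192.5] xy [ 553.8 -410.8] len 40.7 5.3 ang -5.5
[[566.0, -131.0], [591.0, -385.0], [402.0, -403.0], [380.0, -149.0]] [ 484.7 -266.9]
256.0 -84.5
189.0 -174.7
255.0 95.0
187.0 5.5
[[550.0, 420.0], [566.0, 167.0], [396.0, 154.0], [376.0, 406.0]] [471.9 286.6]
253.0 -86.3
170.0 -175.4
253.0 94.5
174.0 4.6
part [556.74954469 293.39060911  55.        ] [387.38070023 278.6840646   55.        ]
```

```bash
python3 - <<'E'
from h import *
c=bot.capture("top")
a=lambda u,v:(180+(u+.5)/3-.5,90+(v+.5)/3-.5)
f=plane(c,*a(229,142),112)[:2]; n=plane(c,*a(274,238),112)[:2]
d=f-n; L=np.linalg.norm(d); th=np.degrees(np.arctan2(d[1],d[0])); x=d/L
print(f,n,L,th,"origin",n+x*55,"grip",n+x*50)
# pan corners at z~3 lip: (174,180),(272,132)
for p in [(174,180),(272,132)]: print(plane(c,*a(*p),3))
for p in [(229,282),(326,228)]: print(plane(c,*a(*p),45))
s=bot.state(); print(s["tool_pos"])
E
```

```text
[694.40160953  16.54617375] [610.38177737 -18.78366622] 91.14565149998276 22.806464133478965 origin [661.08184581   2.53541117] grip [6.56472749e+02 5.97313226e-01]
[693.34033642  72.14159231   3.        ]
[737.03360003 -21.62483797   3.        ]
[586.47347974  21.42549005  45.        ]
[632.75558077 -66.33251737  45.        ]
[ 260.41757728 -568.07571574  231.11618337]
```

```bash
cat > go.py <<'E'
# usage: go.py x y z yaw_deg(tool x heading) [tilt_deg about tool y, after yaw]  -> tool-frame shift and rotvec to reach
import sys
from h import *
from scipy.spatial.transform import Rotation as R
def tgt(yaw,tilt=0):
    # tool x along yaw, z down, then turn about own y
    return R.from_euler('z',yaw,degrees=True)*R.from_euler('x',180,degrees=True)*R.from_euler('y',tilt,degrees=True)
a=[float(v) for v in sys.argv[1:]]
s=bot.state(); Rc=R.from_rotvec(s["orientation"])
d=Rc.inv().apply(np.array(a[:3])-s["tool_pos"])
r=(Rc.inv()*tgt(a[3],a[4] if len(a)>4 else 0)).as_rotvec(degrees=True)
print("t",round(s["time"],1),"at",s["tool_pos"].round(1),"shift mm",d.round(1),"n50",round(np.linalg.norm(d)/50,1),"turn",r.round(2),"n8.6",round(np.linalg.norm(r)/8.59,1),"F",s["contact_force"].round(1),"open",round(s["opening"],3))
E
python3 go.py 656 0 250 24
```

```text
t 0.4 at [ 260.4 -568.1  231.1] shift mm [ 596.3 -351.6  -18.7] n50 13.8 turn [-0.02 -0.    0.62] n8.6 0.1 F [ 0.5  0.3 -0. ] open 1.0
```

```bash
python3 -m crank '[[[0.033,-0.0195,-0.001,0,0,0],[0.033,-0.0195,-0.001,0,0,0],[0.033,-0.0195,-0.001,0,0,0],[0.033,-0.0195,-0.001,0,0,0],[0.033,-0.0195,-0.001,0,0,0],[0.033,-0.0195,-0.001,0,0,0],[0.033,-0.0195,-0.001,0,0,0],[0.033,-0.0195,-0.001,0,0,0],[0.033,-0.0195,-0.001,0,0,0],[0.033,-0.0195,-0.001,0,0,0],[0.033,-0.0195,-0.001,0,0,0],[0.033,-0.0195,-0.001,0,0,0],[0.033,-0.0195,-0.001,0,0,0],[0.033,-0.0195,-0.001,0,0,0],[0.033,-0.0195,-0.001,0,0,0],[0.033,-0.0195,-0.001,0,0,0],[0.033,-0.0195,-0.001,0,0,0],[0.033,-0.0195,-0.001,0,0,0],[0,0,0,0,0,0],[0,0,0,0,0,0]]]' 0 80; python3 go.py 656 0 250 24; python3 - <<'E'
from h import *
c=bot.capture("wrist"); cv2.imwrite("pics/w1.png",c["img"][:,:,::-1])
c=bot.capture("top"); cv2.imwrite("pics/t3.png",c["img"][:,:,::-1])
E
```

```text
time: 2.4
tool_pos: [654.2, -0.8, 248.9]
orientation: [3.069, 0.673, -0.001]
contact_force: [-0.7, -0.3, -0.3]
opening: 1.003
t 2.4 at [654.2  -0.8 248.9] shift mm [ 2.   0.  -1.1] n50 0.0 turn [-0.    0.05  0.73] n8.6 0.1 F [-0.7 -0.3 -0.3] open 1.003
```

View pics/w1.png

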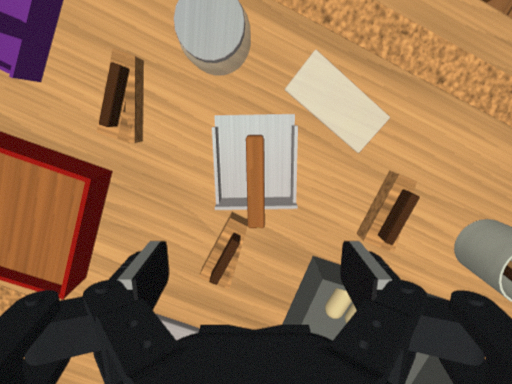

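```bash
python3 - <<'E'
from h import *
c=bot.capture("wrist")
f=plane(c,254.8,135,112); print("far",f, "near",plane(c,256,227,112))
print("lip",plane(c,215,115,3),plane(c,295,114,3))
E
```

```text
far [700.0272219   19.05609482 112.        ] near [615.67109619 -20.87210663 112.        ]
lip [695.62225497  73.547799     3.        ] [739.76273195 -20.13901198   3.        ]
```

```bash
python3 go.py 659.3 -0.2 83 25; 
```

```text
t 2.5 at [653.7  -2.5 249.2] shift mm [  6.2   0.2 166.2] n50 3.3 turn [ 0.01  0.03 -0.44] n8.6 0.1 F [0.6 0.3 0.7] open 1.002
```

```bash
python3 -m crank '[[[0.006,0,0.02,0,0,-0.4],[0,0,0.02,0,0,0],[0,0,0.02,0,0,0],[0,0,0.02,0,0,0],[0,0,0.02,0,0,0],[0,0,0.02,0,0,0],[0,0,0.02,0,0,0],[0,0,0.02,0,0,0],[0,0,0.006,0,0,0],[0,0,0,0,0,0],[0,0,0,0,0,0]]]' 0 80; python3 go.py 659.3 -0.2 83 25
python3 -m crank '[[[0,0,0,0,0,0],[0,0,0,0,0,0],[0,0,0,0,0,0],[0,0,0,0,0,0],[0,0,0,0,0,0],[0,0,0,0,0,0],[0,0,0,0,0,0],[0,0,0,0,0,0],[0,0,0,0,0,0],[0,0,0,0,0,0]]]' 255 80;python3 go.py 659.3 -0.2 83 25
```

```text
time: 3.65
tool_pos: [660.2, 0.3, 84.5]
orientation: [3.067, 0.679, 0.002]
contact_force: [-0.5, -0.3, -0.4]
opening: 1.003
t 3.6 at [6.602e+02 3.000e-01 8.450e+01] shift mm [-1.   0.1  1.5] n50 0.0 turn [ 0.05 -0.07 -0.02] n8.6 0.0 F [-0.5 -0.3 -0.4] open 1.003
time: 4.65
tool_pos: [660.0, 0.8, 83.7]
orientation: [3.067, 0.68, 0.001]
contact_force: [2.1, -1.4, 3.6]
opening: 0.193
t 4.7 at [660.    0.8  83.7] shift mm [-1.1  0.6  0.7] n50 0.0 turn [ 0.03 -0.05  0.02] n8.6 0.0 F [ 2.1 -1.4  3.6] open 0.193
```

```bash
python3 -m crank '[[[0,0,-0.005,0,0,0],[0,0,-0.01,0,0,0],[0,0,-0.02,0,0,0],[0,0,-0.025,0,0,0],[0,0,-0.025,0,0,0],[0,0,-0.025,0,0,0],[0,0,-0.02,0,0,0],[0,0,-0.02,0,0,0],[0,0,0,0,0,-5],[0,0,0,0,0,-5],[0,0,0,0,0,-5],[0,0,0,0,0,-5],[0,0,0,0,0,-5],[0,0,0,0,0,-5],[0,0,0,0,0,-5],[0,0,0,0,0,-5],[0,0,0,0,0,-5],[0,0,0,0,0,-5]]]' 255 80; python3 go.py 524 -325.7 220 95
```

```text
time: 6.45
tool_pos: [659.0, 1.1, 233.2]
orientation: [-2.488, -1.917, 0.001]
contact_force: [0.5, 0.8, -2.8]
opening: 0.197
t 6.5 at [659.    1.1 233.2] shift mm [-350.4  -47.2   13.3] n50 7.1 turn [-8.000e-02 -1.000e-02 -1.976e+01] n8.6 2.3 F [ 0.5  0.8 -2.8] open 0.197
```

```bash
python3 -m crank '[[[0,0,0,0,0,-5],[0,0,0,0,0,-5],[0,0,0,0,0,-5],[0,0,0,0,0,-4.8],[-0.026,-0.0136,0,0,0,0],[-0.026,-0.0136,0,0,0,0],[-0.026,-0.0136,0,0,0,0],[-0.026,-0.0136,0,0,0,0],[-0.026,-0.0136,0,0,0,0],[-0.026,-0.0136,0,0,0,0],[-0.026,-0.0136,0,0,0,0],[-0.026,-0.0136,0,0,0,0],[-0.026,-0.0136,0,0,0,0],[-0.026,-0.0136,0,0,0,0],[-0.026,-0.0136,0,0,0,0],[-0.026,-0.0136,0,0,0,0],[0,0,0,0,0,0],[0,0,0,0,0,0]]]' 255 80; python3 go.py 524 -325.7 220 95;  python3 - <<'E'
from h import *
c=bot.capture("wrist"); cv2.imwrite("pics/w2.png",c["img"][:,:,::-1])
c=bot.capture("side"); cv2.imwrite("pics/s2.png",c["img"][:,:,::-1])
E
```

```text
time: 8.25
tool_pos: [522.7, -323.8, 233.2]
orientation: [-2.127, -2.311, -0.001]
contact_force: [0.0, 0.1, -1.9]
opening: 0.199
t 8.2 at [ 522.7 -323.8  233.2] shift mm [-2.1  1.1 13.2] n50 0.3 turn [-0.02 -0.07 -0.26] n8.6 0.0 F [ 0.   0.1 -1.9] open 0.199
```

View pics/w2.png

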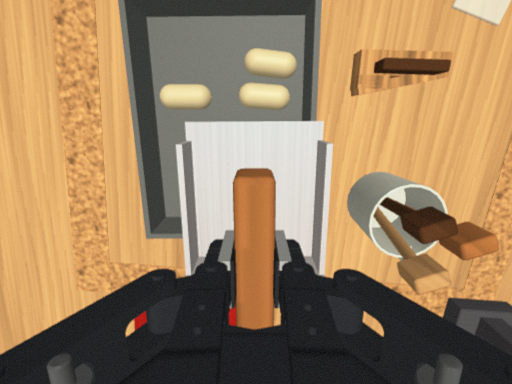

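View pics/s2.png

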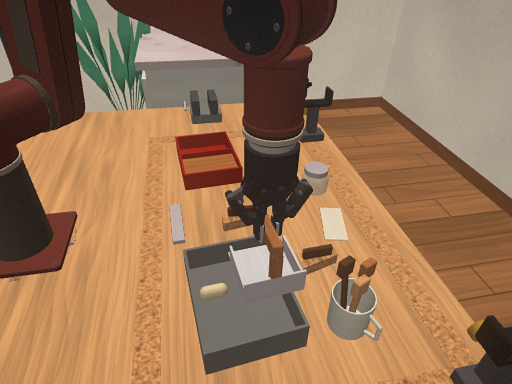

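```bash
python3 - <<'E'
from h import *
c=bot.capture("wrist"); crop(c,"w3.png",110,0,350,160)
E
```

```text
scale 3
```

View pics/w3.png

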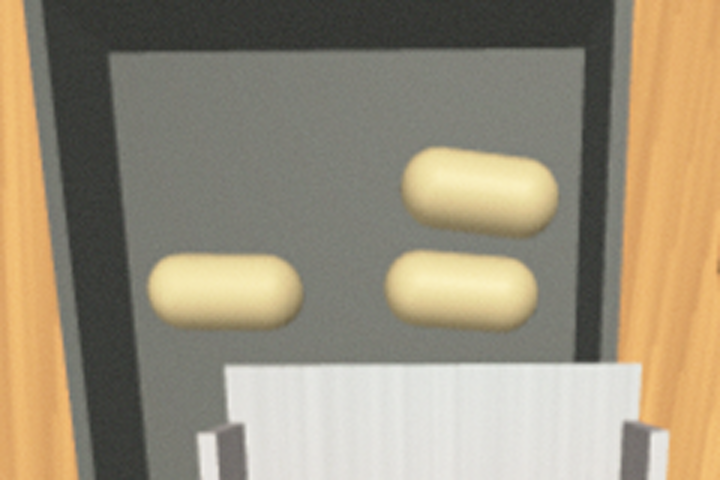

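```bash
cat > binfit.py <<'E'
from h import *
c=bot.capture("wrist")
g=lambda u,v:(110+(u+.5)/3-.5,(v+.5)/3-.5)
FL=plane(c,*g(109,54),6)[:2]; FR=plane(c,*g(584,48),6)[:2]
FL2=plane(c,*g(147,470),6)[:2]; FR2=plane(c,*g(576,360),6)[:2]
ang=lambda d:np.degrees(np.arctan2(d[1],d[0])).round(1)
print("floor corners",FL,FR,np.linalg.norm(FR-FL),ang(FR-FL),ang(FL-FL2),ang(FR-FR2))
b=np.radians(5); X=np.array([np.cos(b),np.sin(b)]);Y=np.array([-X[1],X[0]])
M=(FL+FR)/2; O=M-120*Y; print("bin origin",O)
def inb(p): return np.array([(p[:2]-O)@X,(p[:2]-O)@Y]).round(1)
for n,p in dict(A=(480,192),B=(462,290),C=(225,291)).items(): print(n,inb(plane(c,*g(*p),20)))
for n,p in dict(LL=(225,366),LR=(640,364)).items():
  P=plane(c,*g(*p),152); print(n,P.round(1),inb(P))
E
python3 binfit.py
```

```text
floor corners [ 386.83804708 -157.27883389] [ 565.65289414 -140.18650884] 179.62988922871696 5.5 95.0 95.8
bin origin [ 486.70415974 -268.27603514]
A [50.4 68.5]
B [43.8 33.4]
C [-48.4  33.3]
LL [ 466.7 -262.9  152. ] [-19.5   7.1]
LR [ 570.  -253.7  152. ] [84.3  7.3]
```

```bash
python3 -m crank '[[[-0.005,0.0025,0.01,0,0,0],[0,0,0.015,0,0,0],[0,0,0.015,0,0,0],[0,0,0.015,0,0,0],[0,0,0.015,0,0,0],[0,0,0.015,0,0,0],[0,0,0.015,0,0,0],[0,0,0.015,0,0,0],[0,0,0.015,0,0,0],[0,0,0.005,0,0,0],[0,0,0.003,0,0,0],[0,0,0,0,0,0],[0,0,0,0,0,0]]]' 255 80; python3 go.py 524 -325.7 89.7 95.4;  python3 - <<'E'
from h import *
c=bot.capture("wrist"); cv2.imwrite("pics/w4.png",c["img"][:,:,::-1])
c=bot.capture("side"); crop(c,"s4.png",165,225,345,360)
E
```

```text
time: 9.75
tool_pos: [526.7, -328.9, 96.2]
orientation: [2.125, 2.312, 0.0]
contact_force: [-0.2, -0.4, -1.8]
opening: 0.199
t 9.8 at [ 526.7 -328.9   96.2] shift mm [ 3.4 -2.4  6.5] n50 0.2 turn [ 0.06  0.06 -0.57] n8.6 0.1 F [-0.2 -0.4 -1.8] open 0.199
scale 4
```

View pics/w4.png

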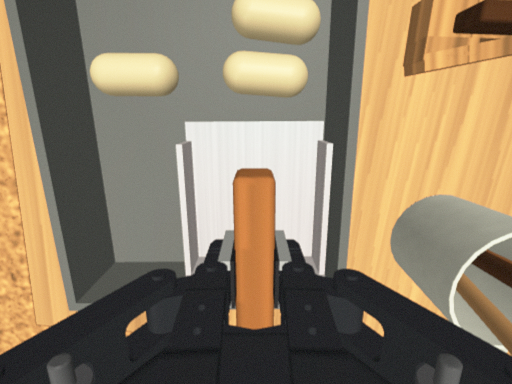

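View pics/s4.png

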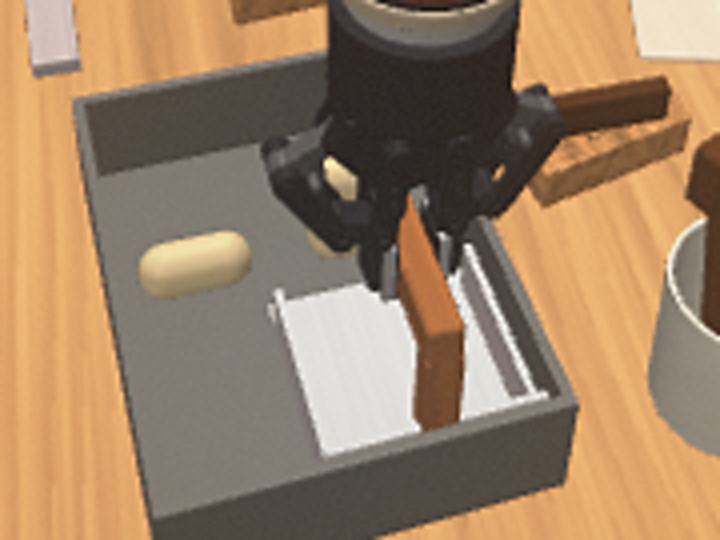

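```bash
python3 -m crank '[[[0,0,0.003,0,0,-0.5],[0,0,0.002,0,0,0],[0,0,0.001,0,0,0],[0,0,0,0,0,0],[0,0,0,0,0,0]]]' 255 80
python3 -m crank '[[[0,0,0.001,0,0,0],[0,0,0.001,0,0,0],[0,0,0,0,0,0],[0,0,0,0,0,0]]]' 255 80; python3 go.py 524 -325.7 89.7 95.4
```

```text
time: 10.35
tool_pos: [526.2, -328.4, 89.7]
orientation: [2.116, 2.322, 0.0]
contact_force: [-1.1, 1.9, 3.7]
opening: 0.198
time: 10.75
tool_pos: [526.2, -328.5, 89.7]
orientation: [2.116, 2.322, -0.0]
contact_force: [-7.4, 6.3, 14.9]
opening: 0.197
t 10.8 at [ 526.2 -328.5   89.7] shift mm [ 3. -2. -0.] n50 0.1 turn [-0.    0.01 -0.06] n8.6 0.0 F [-7.4  6.3 14.9] open 0.197
```

```bash
python3 -m crank '[[[0.003,0,-0.0005,0,0,0],[0.005,0,0,0,0,0],[0.006,0,0,0,0,0],[0.006,0,0,0,0,0],[0.006,0,0,0,0,0],[0.006,0,0,0,0,0],[0.006,0,0,0,0,0],[0.006,0,0,0,0,0],[0.006,0,0,0,0,0],[0.006,0,0,0,0,0],[0.006,0,0,0,0,0],[0.004,0,0,0,0,0],[0.002,0,0,0,0,0],[0,0,0,0,0,0]]]' 255 80; python3 go.py 524 -325.7 89.7 95.4; python3 - <<'E'
from h import *
c=bot.capture("wrist"); cv2.imwrite("pics/w5.png",c["img"][:,:,::-1])
E
```

```text
time: 12.15
tool_pos: [521.8, -262.7, 90.0]
orientation: [2.111, 2.318, -0.0]
contact_force: [1.5, -3.1, 5.8]
opening: 0.198
t 12.2 at [ 521.8 -262.7   90. ] shift mm [-63.   -3.7   0.6] n50 1.3 turn [ 0.24  0.28 -0.05] n8.6 0.0 F [ 1.5 -3.1  5.8] open 0.198
```

View pics/w5.png

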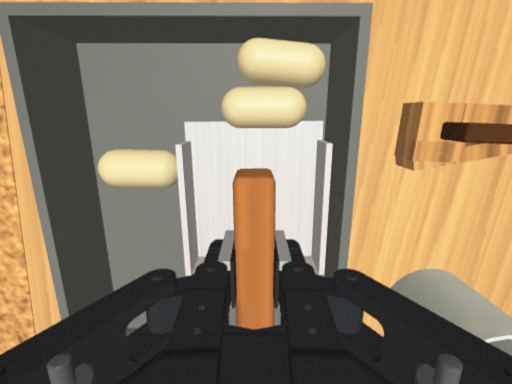

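```bash
python3 -m crank '[[[0.003,0,0,0,0,0],[0.004,0,0,0,0,0],[0.004,0,0,0,0,0],[0.004,0,0,0,0,0],[0.004,0,0,0,0,0],[0.004,0,0,0,0,0],[0.004,0,0,0,0,0],[0.004,0,0,0,0,0],[0.004,0,0,0,0,0],[0.003,0,0,0,0,0],[0.003,0,0,0,0,0],[0.003,0,0,0,0,0],[0,0,0,0,0,0],[0,0,0,0,0,0]]]' 255 80; python3 go.py 524 -325.7 89.7 95.4; python3 - <<'E'
from h import *
c=bot.capture("wrist"); cv2.imwrite("pics/w6.png",c["img"][:,:,::-1])
E
```

```text
time: 13.6
tool_pos: [517.9, -219.0, 90.0]
orientation: [2.111, 2.318, 0.0]
contact_force: [1.8, -3.6, 4.4]
opening: 0.2
t 13.6 at [ 517.9 -219.    90. ] shift mm [-106.8   -3.8    0.8] n50 2.1 turn [ 0.26  0.28 -0.06] n8.6 0.0 F [ 1.8 -3.6  4.4] open 0.2
```

View pics/w6.png

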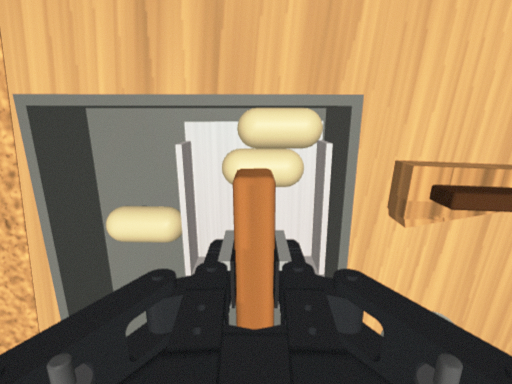

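```bash
python3 -m crank '[[[0.003,0,0,0,0,0],[0.002,0,0,0,0,0],[0.001,0,0,0,0,0],[0,0,0,0,0,0]]]' 255 80; python3 -m crank '[[[-0.0027,0,-0.0025,0,2,0],[-0.0027,0,-0.0025,0,2,0],[-0.0027,0,-0.0027,0,2,0],[-0.0027,0,-0.0027,0,2,0],[-0.0027,0,-0.0029,0,2,0],[-0.0027,0,-0.003,0,2,0],[-0.0027,0,-0.003,0,2,0],[0,0,0,0,0,0],[0,0,0,0,0,0]]]' 255 80;  python3 go.py 524 -325.7 89.7 95.4; python3 - <<'E'
from h import *
c=bot.capture("wrist"); cv2.imwrite("pics/w7.png",c["img"][:,:,::-1])
c=bot.capture("side"); crop(c,"s7.png",165,225,345,360)
E
```

```text
time: 14.05
tool_pos: [517.4, -213.2, 90.1]
orientation: [2.111, 2.317, -0.0]
contact_force: [1.9, -5.1, 5.2]
opening: 0.2
time: 14.95
tool_pos: [516.8, -231.8, 104.2]
orientation: [-1.988, -2.181, -0.243]
contact_force: [-0.2, -0.1, -2.7]
opening: 0.195
t 14.9 at [ 516.8 -231.8  104.2] shift mm [-94.9  -1.5  -8.6] n50 1.9 turn [ -0.02 -13.98  -0.11] n8.6 1.6 F [-0.2 -0.1 -2.7] open 0.195
scale 4
```

View pics/w7.png

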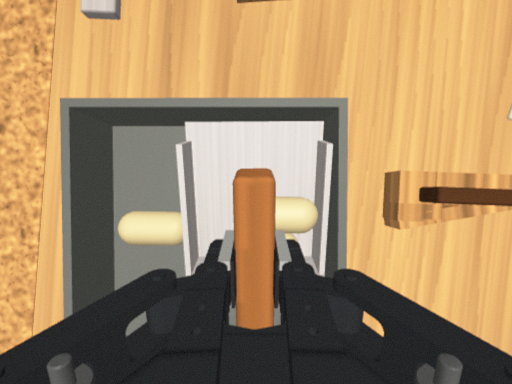

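View pics/s7.png

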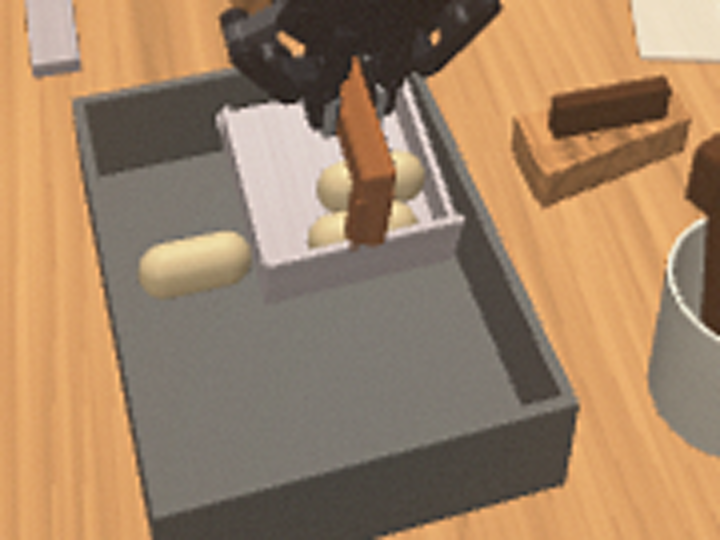

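Both stubs are held at the back of the pan and the third, C, is still on the bin floor. Next I lift and carry them to the box.

```bash
python3 go.py 516.8 -231.8 224 94.5 14;python3 -m crank '[[[0.001,0,-0.004,0,0,0],[0.0024,0,-0.0097,0,0,0],[0.0036,0,-0.0145,0,0,0],[0.0048,0,-0.0194,0,0,0],[0.0048,0,-0.0194,0,0,0],[0.0048,0,-0.0194,0,0,0],[0.0036,0,-0.0145,0,0,0],[0.0024,0,-0.0097,0,0,0],[0.001,0,-0.004,0,0,0],[0,0,0,0,0,0]]]' 255 80;  python3 go.py 476.4 229.8 215 94.5 14
```

```text
t 15.1 at [ 516.9 -231.2  104.5] shift mm [  28.3   -0.2 -116.1] n50 2.4 turn [-0.24  0.01  0.81] n8.6 0.1 F [ 0.8 -0.3 -2.4] open 0.198
time: 16.05
tool_pos: [517.3, -232.0, 223.5]
orientation: [-1.988, -2.182, -0.244]
contact_force: [-0.5, 0.1, -2.7]
opening: 0.2
t 16.1 at [ 517.3 -232.   223.5] shift mm [447.8   2.2 120.1] n50 9.3 turn [-0.17  0.03  0.81] n8.6 0.1 F [-0.5  0.1 -2.7] open 0.2
```

```bash
python3 -m crank '[[[0.008,0,0.0021,0,0,0.4],[0.014,0,0.0038,0,0,0.4],[0.020,0,0.0054,0,0,0],[0.025,0,0.0067,0,0,0],[0.026,0,0.007,0,0,0],[0.026,0,0.007,0,0,0],[0.026,0,0.007,0,0,0],[0.026,0,0.007,0,0,0],[0.026,0,0.007,0,0,0],[0.026,0,0.007,0,0,0],[0.026,0,0.007,0,0,0],[0.026,0,0.007,0,0,0],[0.026,0,0.007,0,0,0],[0.026,0,0.007,0,0,0],[0.026,0,0.007,0,0,0],[0.025,0,0.0067,0,0,0],[0.020,0,0.0054,0,0,0],[0.016,0,0.0043,0,0,0],[0.012,0,0.0032,0,0,0],[0.008,0,0.0021,0,0,0]]]' 255 80; python3 -m crank '[[[0.004,0,0.001,0,0,0],[0,0,0,0,0,0],[0,0,0,0,0,0]]]'; python3 go.py 476.4 229.8 215 94.5 14; python3 - <<'E'
from h import *
c=bot.capture("wrist"); cv2.imwrite("pics/w8.png",c["img"][:,:,::-1])
c=bot.capture("side"); cv2.imwrite("pics/s8.png",c["img"][:,:,::-1])
E
```

```text
time: 18.05
tool_pos: [480.1, 217.3, 214.2]
orientation: [-2.0, -2.167, -0.24]
contact_force: [0.1, -0.7, -3.0]
opening: 0.191
time: 18.35
tool_pos: [481.0, 219.7, 214.7]
orientation: [-2.003, -2.167, -0.242]
contact_force: [0.7, 0.5, -2.2]
opening: 0.193
t 18.4 at [481.  219.7 214.7] shift mm [10.2 -3.8  2.2] n50 0.2 turn [-0.21  0.02 -0.02] n8.6 0.0 F [ 0.7  0.5 -2.2] open 0.193
```

View pics/w8.png

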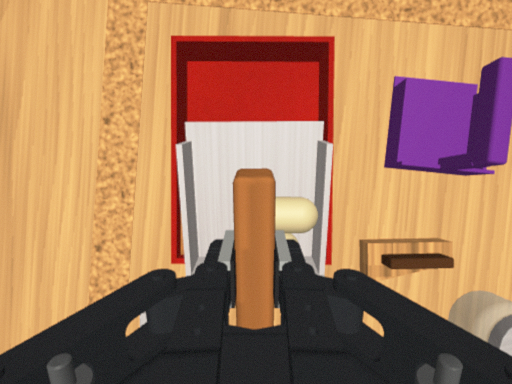

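View pics/s8.png

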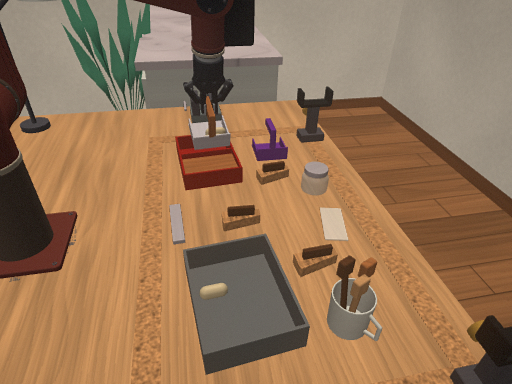

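```bash
python3 - <<'E'
from h import *
c=bot.capture("wrist")
for p,z in [((171.5,37.5),55),((333.5,37),55),((188,61.5),6),((320,61),6)]: print(plane(c,*p,z))
E
```

```text
[377.52920526 406.23084579  55.        ]
[550.92738484 419.90030657  55.        ]
[384.13889308 402.56450148   6.        ]
[547.77341935 415.62631421   6.        ]
```

```bash
python3 -m crank '[[[0.006,0,0,0,-3,0],[0.006,0,0,0,-3,0],[0.006,0,0,0,-3,0],[0.004,-0.002,0,0,-2,0],[0.004,-0.002,0.002,0,0,0],[0,0,0.01,0,0,0],[0,0,0.015,0,0,0],[0,0,0.01,0,0,0],[0,0,0.007,0,0,0],[0,0,0.005,0,0,0],[0,0,0,0,0,0],[0,0,0,0,0,0]]]' ; python3 go.py 477.5 246.1 152 94.5 0
```

```text
time: 19.7
tool_pos: [474.8, 247.9, 170.1]
orientation: [-2.104, -2.277, -0.052]
contact_force: [-0.1, 0.1, -2.2]
opening: 0.199
t 19.7 at [474.8 247.9 170.1] shift mm [-2.9  2.6 18. ] n50 0.4 turn [-0.17 -3.01  0.04] n8.6 0.4 F [-0.1  0.1 -2.2] open 0.199
```

```bash
python3 -m crank '[[[-0.001,0.001,0.008,0,-1,0],[-0.001,0.001,0.008,0,-1,0],[-0.001,0,0.002,0,-1,0],[0.0077,0,-0.0027,0,-5,0],[0.0074,0,-0.0034,0,-5,0],[0.0071,0,-0.004,0,-5,0],[0.0084,0,-0.0023,0,-5,0],[0.0082,0,-0.003,0,-5,0],[0.0079,0,-0.0037,0,-5,0],[0,0,0,0,0,0]]]' ; python3 go.py 474 295 160 94.5 -30; python3 - <<'E'
from h import *
c=bot.capture("wrist"); cv2.imwrite("pics/w9.png",c["img"][:,:,::-1])
E
```

```text
time: 20.7
tool_pos: [471.6, 297.3, 157.7]
orientation: [1.836, 1.999, -0.5]
contact_force: [-1.1, -0.3, -2.5]
opening: 0.196
t 20.7 at [471.6 297.3 157.7] shift mm [-3.3  2.2 -0.7] n50 0.1 turn [-0.14  0.14  0.39] n8.6 0.1 F [-1.1 -0.3 -2.5] open 0.196
```

View pics/w9.png

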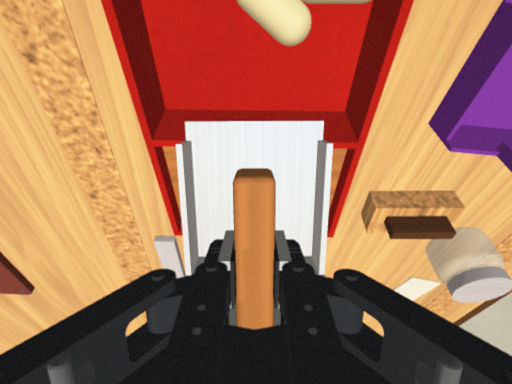

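```bash
python3 - <<'E'
from h import *
c=bot.capture("side"); crop(c,"s9.png",160,80,320,200)
E
```

```text
scale 5
```

View pics/s9.png

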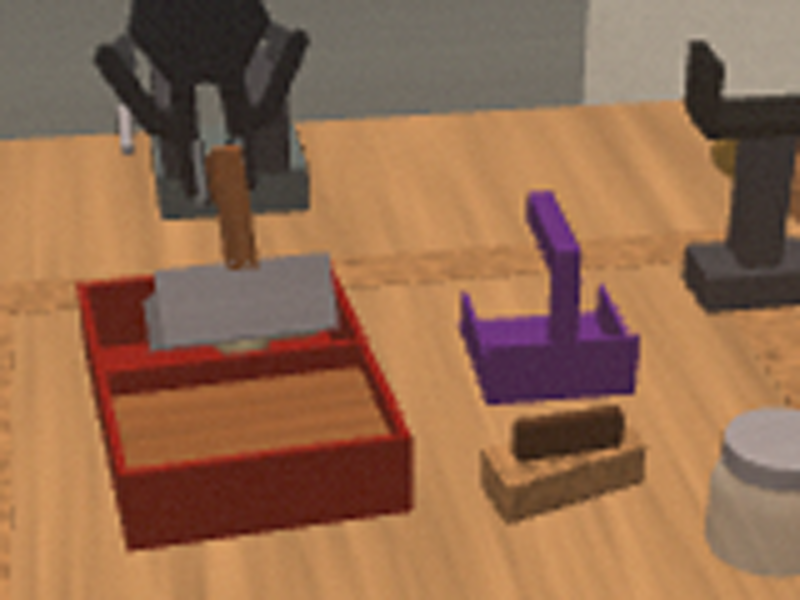

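```bash
python3 -m crank '[[[-0.012,0,-0.013,0,0,0],[-0.016,0,-0.017,0,0,0],[-0.016,0,-0.017,0,4,0],[-0.02,0,-0.012,0,5,0],[-0.025,0,-0.01,0,5,0],[-0.025,0,-0.008,0,5,0],[-0.025,0,-0.003,0,5,0],[-0.025,0,0,0,5,0],[-0.025,0,0,0,1,0],[-0.025,0,0,0,0,0],[0,0,0,0,0,0]]]' ; python3 - <<'E'
from h import *
c=bot.capture("top"); cv2.imwrite("pics/t10.png",c["img"][:,:,::-1])
crop(c,"t10a.png",95,180,435,270)
E
```

```text
time: 21.9
tool_pos: [486.8, 123.3, 288.3]
orientation: [2.137, 2.301, -0.001]
contact_force: [0.4, 0.4, -2.8]
opening: 0.198
scale 2
```

View pics/t10.png

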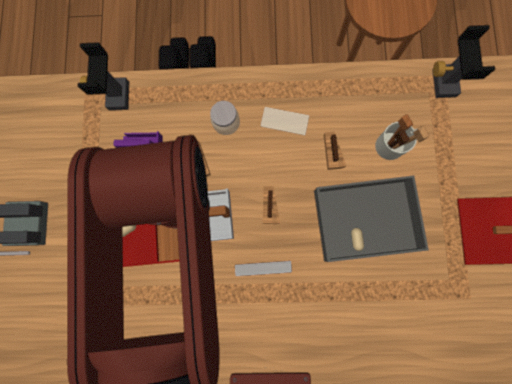

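```bash
python3 go.py 457.4 -335.3 200 95.4 0
```

```text
t 21.9 at [486.7 125.1 288. ] shift mm [-456.8  -63.7   88.2] n50 9.4 turn [ 0.    0.03 -1.1 ] n8.6 0.1 F [ 0.1  0.9 -2. ] open 0.198
```

```bash
python3 -m crank '[[[-0.015,-0.002,0,0,0,-0.5],[-0.028,-0.004,0.004,0,0,-0.6],[-0.034,-0.005,0.007,0,0,0],[-0.034,-0.005,0.007,0,0,0],[-0.034,-0.005,0.007,0,0,0],[-0.034,-0.005,0.007,0,0,0],[-0.034,-0.005,0.007,0,0,0],[-0.034,-0.005,0.007,0,0,0],[-0.034,-0.005,0.007,0,0,0],[-0.034,-0.005,0.007,0,0,0],[-0.034,-0.005,0.007,0,0,0],[-0.034,-0.005,0.007,0,0,0],[-0.034,-0.004,0.007,0,0,0],[-0.025,-0.003,0.007,0,0,0],[-0.014,-0.002,0,0,0,0],[0,0,0,0,0,0],[0,0,0,0,0,0]]]' ; python3 go.py 457.4 -335.3 200 95.4 0
```

```text
time: 23.65
tool_pos: [466.2, -331.7, 198.8]
orientation: [-2.108, -2.327, 0.003]
contact_force: [0.4, 0.1, -2.1]
opening: 0.195
t 23.6 at [ 466.2 -331.7  198.8] shift mm [-2.7 -9.1 -1.1] n50 0.2 turn [-0.15 -0.01  0.25] n8.6 0.0 F [ 0.4  0.1 -2.1] open 0.195
```

```bash
python3 -m crank '[[[-0.003,-0.009,0,0,0,0],[0,0,0.01,0,0,0],[0,0,0.01,0,0,0],[0,0,0,0,0,0]]]' ; python3 go.py 457.4 -335.3 200 95.4 0;python3 - <<'E'
from h import *
c=bot.capture("wrist"); cv2.imwrite("pics/w11.png",c["img"][:,:,::-1])
E
```

```text
time: 24.05
tool_pos: [456.1, -334.9, 175.6]
orientation: [-2.105, -2.324, 0.003]
contact_force: [0.1, -0.1, -2.3]
opening: 0.197
t 24.1 at [ 456.1 -334.9  175.6] shift mm [ -0.5   1.2 -24.4] n50 0.5 turn [-0.34 -0.18  0.27] n8.6 0.1 F [ 0.1 -0.1 -2.3] open 0.197
```

View pics/w11.png

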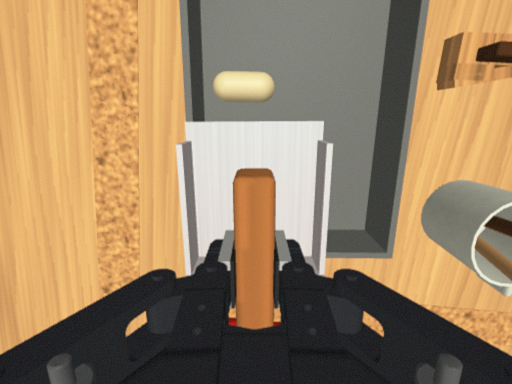

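```bash
python3 -m crank '[[[0,0.0018,0.005,0,0,0.2],[0,0,0.012,0,0,0],[0,0,0.015,0,0,0],[0,0,0.015,0,0,0],[0,0,0.015,0,0,0],[0,0,0.01,0,0,0],[0,0,0.005,0,0,0],[0,0,0.003,0,0,0],[0,0,0,0,0,0],[0,0,0,0,0,0]]]' ; python3 -m crank '[[[0,0,0.003,0,0,0],[0,0,0.002,0,0,0],[0,0,0.001,0,0,0],[0,0,0,0,0,0],[0,0,0,0,0,0]]]' ;python3 go.py 457.4 -335.3 90 95.4 0;python3 - <<'E'
from h import *
c=bot.capture("wrist"); cv2.imwrite("pics/w12.png",c["img"][:,:,::-1])
E
```

```text
time: 25.1
tool_pos: [459.0, -336.6, 98.8]
orientation: [-2.113, -2.324, 0.004]
contact_force: [-0.3, 0.5, -2.2]
opening: 0.198
time: 25.6
tool_pos: [458.6, -336.2, 92.1]
orientation: [-2.112, -2.323, 0.004]
contact_force: [1.1, -0.0, -2.3]
opening: 0.196
t 25.6 at [ 458.6 -336.2   92.1] shift mm [ 1.  -1.1  2.1] n50 0.1 turn [-0.2  -0.    0.05] n8.6 0.0 F [ 1.1 -0.  -2.3] open 0.196
```

View pics/w12.png

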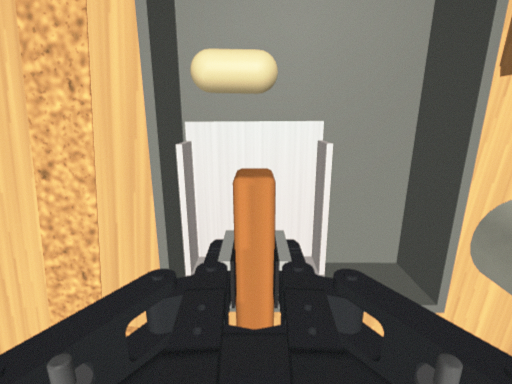

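```bash
python3 -m crank '[[[0,0,0.002,0,0,0],[0,0,0.001,0,0,0],[0,0,0,0,0,0],[0,0,0,0,0,0]]]' ; python3 go.py 457.4 -335.3 90 95.4 0
```

```text
time: 26.05
tool_pos: [458.7, -336.4, 89.8]
orientation: [-2.112, -2.323, 0.004]
contact_force: [-2.9, 1.8, 5.3]
opening: 0.194
t 26.1 at [ 458.7 -336.4   89.8] shift mm [ 1.2 -1.2 -0.2] n50 0.0 turn [-0.19  0.02  0.05] n8.6 0.0 F [-2.9  1.8  5.3] open 0.194
```

```bash
python3 -m crank '[[[0.003,0,0,0,0,0],[0.005,0,0,0,0,0],[0.006,0,0,0,0,0],[0.006,0,0,0,0,0],[0.006,0,0,0,0,0],[0.006,0,0,0,0,0],[0.006,0,0,0,0,0],[0.006,0,0,0,0,0],[0.006,0,0,0,0,0],[0.006,0,0,0,0,0],[0.006,0,0,0,0,0],[0.006,0,0,0,0,0],[0.005,0,0,0,0,0],[0.004,0,0,0,0,0],[0.003,0,0,0,0,0],[0,0,0,0,0,0]]]' ; python3 -m crank '[[[0.004,0,0,0,0,0],[0.004,0,0,0,0,0],[0.004,0,0,0,0,0],[0.004,0,0,0,0,0],[0.004,0,0,0,0,0],[0.004,0,0,0,0,0],[0.004,0,0,0,0,0],[0.003,0,0,0,0,0],[0.002,0,0,0,0,0],[0,0,0,0,0,0],[0,0,0,0,0,0]]]';  python3 go.py 457.4 -335.3 90 95.4 0; python3 - <<'E'
from h import *
c=bot.capture("wrist"); cv2.imwrite("pics/w13.png",c["img"][:,:,::-1])
E
```

```text
time: 27.65
tool_pos: [451.2, -256.5, 89.7]
orientation: [-2.112, -2.324, 0.004]
contact_force: [-0.5, -4.6, 8.1]
opening: 0.196
time: 28.75
tool_pos: [448.1, -224.0, 89.7]
orientation: [-2.112, -2.324, 0.005]
contact_force: [-1.0, -6.1, 8.0]
opening: 0.199
t 28.8 at [ 448.1 -224.    89.7] shift mm [-111.7   -1.3   -0.2] n50 2.2 turn [-0.17  0.07  0.06] n8.6 0.0 F [-1.  -6.1  8. ] open 0.199
```

View pics/w13.png

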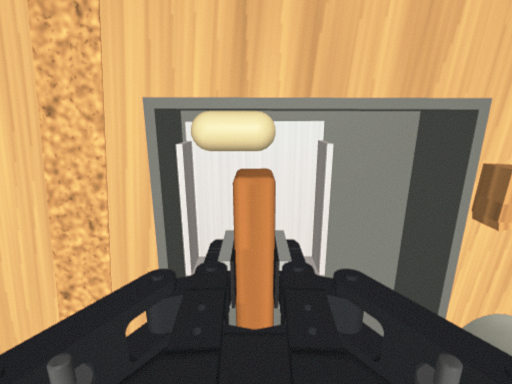

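```bash
python3 -m crank '[[[0.003,0,0,0,0,0],[0.002,0,0,0,0,0],[0.001,0,0,0,0,0],[0,0,0,0,0,0]]]' ; python3 -m crank '[[[-0.0025,0,-0.0025,0,2,0],[-0.0027,0,-0.0025,0,2,0],[-0.0027,0,-0.0027,0,2,0],[-0.0027,0,-0.0027,0,2,0],[-0.0027,0,-0.0029,0,2,0],[-0.0027,0,-0.003,0,2,0],[-0.0027,0,-0.003,0,2,0],[0,0,0,0,0,0],[0,0,0,0,0,0]]]' ;  python3 go.py 524 -325.7 89.7 95.4; python3 - <<'E'
from h import *
c=bot.capture("wrist"); cv2.imwrite("pics/w14.png",c["img"][:,:,::-1])
c=bot.capture("side"); crop(c,"s14.png",165,225,345,360)
E
```

```text
time: 29.2
tool_pos: [447.4, -218.1, 89.8]
orientation: [-2.112, -2.324, 0.005]
contact_force: [-1.8, -5.9, 8.1]
opening: 0.195
time: 30.1
tool_pos: [448.2, -236.6, 104.6]
orientation: [-1.982, -2.178, -0.24]
contact_force: [0.6, 0.6, -2.9]
opening: 0.194
t 30.1 at [ 448.2 -236.6  104.6] shift mm [-96.5  67.1  -9.4] n50 2.4 turn [-3.500e-01 -1.418e+01  1.000e-02] n8.6 1.7 F [ 0.6  0.6 -2.9] open 0.194
scale 4
```

View pics/s14.png

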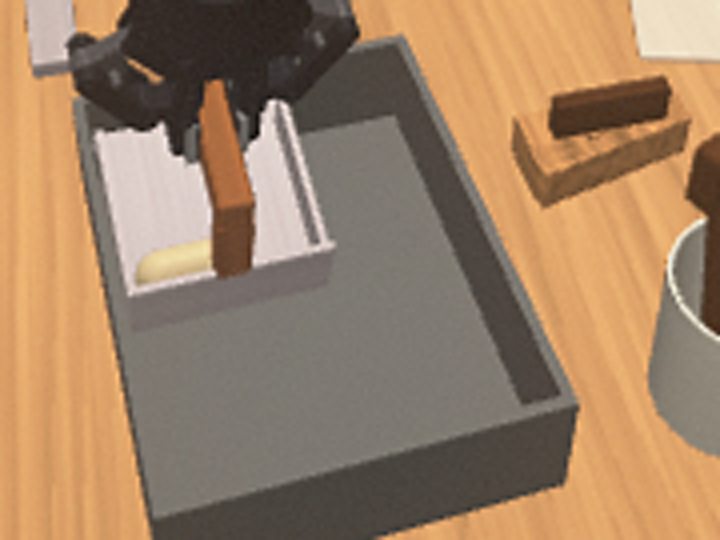

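The third stub is on the pan and the bin is otherwise empty.

```bash
python3 -m crank '[[[0.001,0.001,-0.004,0,0,0],[0.0024,0,-0.0097,0,0,0],[0.0036,0,-0.0145,0,0,0],[0.0048,0,-0.0194,0,0,0],[0.0048,0,-0.0194,0,0,0],[0.0048,0,-0.0194,0,0,0],[0.0036,0,-0.0145,0,0,0],[0.0024,0,-0.0097,0,0,0],[0.001,0,-0.004,0,0,0],[0,0,0,0,0,0]]]' ;  python3 go.py 478.5 222 215 94.5 14
```

```text
time: 31.2
tool_pos: [450.9, -238.5, 224.8]
orientation: [-1.985, -2.182, -0.24]
contact_force: [-0.4, 0.6, -2.7]
opening: 0.199
t 31.2 at [ 450.9 -238.5  224.8] shift mm [440.   71.3 119.3] n50 9.2 turn [-0.39  0.03  0.88] n8.6 0.1 F [-0.4  0.6 -2.7] open 0.199
```

```bash
python3 -m crank '[[[0.008,0.001,0.0021,0,0,0.4],[0.014,0.002,0.0038,0,0,0.4],[0.020,0.003,0.0054,0,0,0],[0.025,0.004,0.0067,0,0,0],[0.026,0.004,0.007,0,0,0],[0.026,0.004,0.007,0,0,0],[0.026,0.004,0.007,0,0,0],[0.026,0.004,0.007,0,0,0],[0.026,0.004,0.007,0,0,0],[0.026,0.004,0.007,0,0,0],[0.026,0.004,0.007,0,0,0],[0.026,0.004,0.007,0,0,0],[0.026,0.004,0.007,0,0,0],[0.026,0.004,0.007,0,0,0],[0.026,0.004,0.007,0,0,0],[0.025,0.004,0.0067,0,0,0],[0.020,0.004,0.0054,0,0,0],[0.016,0.004,0.0043,0,0,0],[0.012,0.003,0.0032,0,0,0],[0.008,0.002,0.0021,0,0,0]]]'; python3 -m crank '[[[0.004,0,0.001,0,0,0],[0,0,0,0,0,0],[0,0,0,0,0,0]]]'; python3 go.py 477.5 246.1 152 94.5 0
```

```text
time: 33.2
tool_pos: [483.6, 216.6, 214.9]
orientation: [-1.997, -2.167, -0.236]
contact_force: [0.1, 0.2, -2.9]
opening: 0.196
time: 33.5
tool_pos: [484.2, 218.9, 215.5]
orientation: [-1.999, -2.167, -0.237]
contact_force: [0.2, 0.6, -1.7]
opening: 0.196
t 33.5 at [484.2 218.9 215.5] shift mm [11.5 -4.  68.3] n50 1.4 turn [ -0.42 -13.98   0.1 ] n8.6 1.6 F [ 0.2  0.6 -1.7] open 0.196
```

```bash
python3 -m crank '[[[0.006,0,0,0,-3,0],[0.006,0,0,0,-3,0],[0.006,0,0,0,-3,0],[0.004,-0.003,0,0,-2,0],[0.004,-0.003,0.002,0,0,0],[0,0,0.01,0,0,0],[0,0,0.015,0,0,0],[0,0,0.01,0,0,0],[0,0,0.007,0,0,0],[0,0,0.005,0,0,0],[0,0,0,0,0,0]]]' ; python3 -m crank '[[[-0.001,0.001,0.008,0,-1,0],[-0.001,0.001,0.008,0,-1,0],[-0.001,0,0.002,0,-1,0],[0.0077,0,-0.0027,0,-5,0],[0.0074,0,-0.0034,0,-5,0],[0.0071,0,-0.004,0,-5,0],[0.0084,0,-0.0023,0,-5,0],[0.0082,0,-0.003,0,-5,0],[0.0079,0,-0.0037,0,-5,0],[0,0,0,0,0,0],[0,0,0,0,0,0]]]' ; python3 - <<'E'
from h import *
c=bot.capture("wrist"); cv2.imwrite("pics/w15.png",c["img"][:,:,::-1])
E
```

```text
time: 34.6
tool_pos: [475.2, 246.6, 169.6]
orientation: [-2.1, -2.277, -0.045]
contact_force: [0.2, -0.0, -2.0]
opening: 0.196
time: 35.7
tool_pos: [473.5, 294.7, 160.0]
orientation: [1.838, 2.002, -0.5]
contact_force: [-0.4, 0.3, -1.9]
opening: 0.2
```

View pics/w15.png

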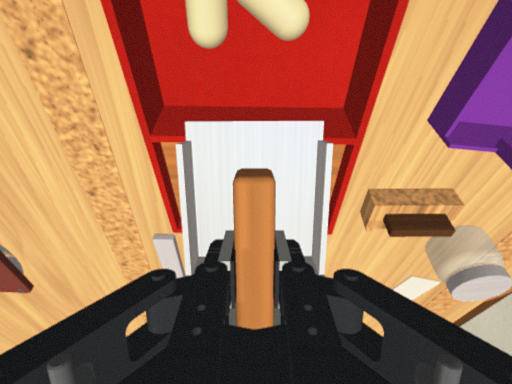

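Out of the pan. I retreat and return the scoop to the bin.

```bash
python3 -m crank '[[[-0.012,0,-0.013,0,0,0],[-0.016,0,-0.017,0,0,0],[-0.016,0,-0.017,0,4,0],[-0.02,0,-0.012,0,5,0],[-0.025,0,-0.01,0,5,0],[-0.025,0,-0.008,0,5,0],[-0.025,0,-0.003,0,5,0],[-0.025,0,0,0,5,0],[-0.025,0,0,0,1,0],[-0.025,0,0,0,0,0],[0,0,0,0,0,0]]]' ; python3 go.py 487 -275 200 95.4; python3 - <<'E'
from h import *
c=bot.capture("side"); crop(c,"s16.png",160,80,320,200)
E
```

```text
time: 36.85
tool_pos: [488.6, 122.5, 289.1]
orientation: [-2.134, -2.304, 0.006]
contact_force: [0.2, -0.3, -1.2]
opening: 0.192
t 36.9 at [488.6 122.5 289.1] shift mm [-396.1  -31.6   89.9] n50 8.1 turn [-0.19  0.11 -1.03] n8.6 0.1 F [ 0.2 -0.3 -1.2] open 0.192
scale 5
```

View pics/s16.png

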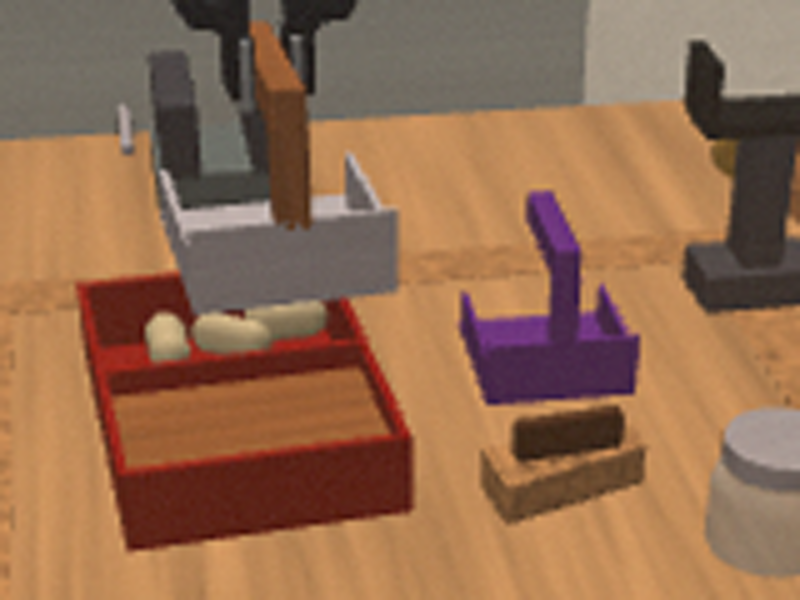

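All three stubs are in the well.

```bash
python3 -m crank '[[[-0.015,-0.001,0,0,0,-0.5],[-0.028,-0.003,0.004,0,0,-0.5],[-0.034,-0.003,0.008,0,0,0],[-0.034,-0.003,0.008,0,0,0],[-0.034,-0.003,0.008,0,0,0],[-0.034,-0.003,0.008,0,0,0],[-0.034,-0.003,0.008,0,0,0],[-0.034,-0.003,0.008,0,0,0],[-0.034,-0.003,0.008,0,0,0],[-0.034,-0.003,0.008,0,0,0],[-0.034,-0.003,0.008,0,0,0],[-0.025,-0.002,0.008,0,0,0],[-0.014,-0.001,0.006,0,0,0],[-0.007,0,0,0,0,0],[0,0,0,0,0,0]]]' ; python3 go.py 487 -275 89.7 95.4

```

```text
time: 38.4
tool_pos: [492.6, -269.6, 197.4]
orientation: [-2.106, -2.325, 0.007]
contact_force: [0.4, -0.1, -1.9]
opening: 0.196
t 38.4 at [ 492.6 -269.6  197.4] shift mm [ -4.8  -5.4 107.7] n50 2.2 turn [-0.37 -0.01  0.26] n8.6 0.1 F [ 0.4 -0.1 -1.9] open 0.196
```

```bash
python3 -m crank '[[[-0.004,-0.005,0.01,-0.3,0,0],[0,0,0.018,0,0,0],[0,0,0.018,0,0,0],[0,0,0.018,0,0,0],[0,0,0.018,0,0,0],[0,0,0.01,0,0,0],[0,0,0.006,0,0,0],[0,0,0.003,0,0,0],[0,0,0.002,0,0,0],[0,0,0,0,0,0],[0,0,0,0,0,0]]]' ; python3 go.py 487 -275 89.7 95.4
```

```text
time: 39.5
tool_pos: [488.0, -274.4, 94.6]
orientation: [2.109, 2.329, -0.001]
contact_force: [-0.8, -0.3, -1.8]
opening: 0.192
t 39.5 at [ 488.  -274.4   94.6] shift mm [-0.5 -1.1  4.9] n50 0.1 turn [-0.04  0.04  0.27] n8.6 0.0 F [-0.8 -0.3 -1.8] open 0.192
```

```bash
python3 -m crank '[[[0,0,0.002,0,0,0],[0,0,0.002,0,0,0],[0,0,0.001,0,0,0],[0,0,0,0,0,0],[0,0,0,0,0,0]]]' ; python3 -m crank '[[[0,0,0,0,0,0],[0,0,0,0,0,0],[0,0,0,0,0,0],[0,0,0,0,0,0],[0,0,0,0,0,0],[0,0,0,0,0,0],[0,0,0,0,0,0],[0,0,-0.005,0,0,0],[0,0,-0.01,0,0,0],[0,0,-0.02,0,0,0],[0,0,-0.03,0,0,0],[0,0,-0.03,0,0,0],[0,0,-0.03,0,0,0],[0,0,-0.03,0,0,0],[0,0,-0.03,0,0,0],[0,0,-0.01,0,0,0],[0,0,0,0,0,0]]]' 0; python3 - <<'E'
from h import *
c=bot.capture("side"); cv2.imwrite("pics/s17.png",c["img"][:,:,::-1])
E
python3 m.py
```

```text
time: 40.0
tool_pos: [487.7, -274.3, 89.7]
orientation: [-2.108, -2.328, 0.002]
contact_force: [-3.5, 1.5, 4.7]
opening: 0.196
time: 41.7
tool_pos: [488.8, -274.7, 286.4]
orientation: [2.107, 2.326, -0.001]
contact_force: [-0.6, 0.6, -0.5]
opening: 1.0
rib px [196.2 156.5] xy [664.3 180.3] len 70.7 14.3 ang 5.6
rib px [334.  147.5] xy [ 676.3 -188.9] len 69.5 16.4 ang 1.5
rib px [270.  203.5] xy [531.3 -14.1] len 65.7 10.5 ang -1.8
wax px [320.  240.5] xy [ 433.2 -143.6] len 70.8 10.6 ang -3.0
```

View pics/s17.png

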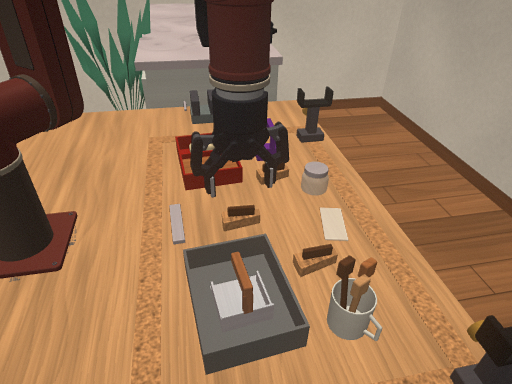

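Scoop stands in the bin, handle at (242,275). On to the corks, starting with the one at (270,206).

```bash
python3 go.py 531 -14 200 178
```

```text
t 41.8 at [ 487.5 -273.8  282.7] shift mm [254.1  69.2  82.8] n50 5.5 turn [-8.000e-02 -1.600e-01 -8.233e+01] n8.6 9.6 F [-0.4 -0.3  0.3] open 1.003
```

```bash
python3 -m crank '[[[0.02,0.005,0.005,0,0,0],[0.04,0.011,0.01,0,0,0],[0.04,0.011,0.01,0,0,0],[0.04,0.011,0.01,0,0,0],[0.04,0.011,0.01,0,0,0],[0.04,0.011,0.01,0,0,0],[0.034,0.009,0.01,0,0,0],[0,0,0.01,0,0,-6],[0,0,0.007,0,0,-7],[0,0,0,0,0,-7],[0,0,0,0,0,-7],[0,0,0,0,0,-7],[0,0,0,0,0,-7],[0,0,0,0,0,-7],[0,0,0,0,0,-7],[0,0,0,0,0,-7],[0,0,0,0,0,-7],[0,0,0,0,0,-7],[0,0,0,0,0,-6],[0,0,0,0,0,0]]]'; python3 go.py 531 -14 200 178; python3 - <<'E'
from h import *
c=bot.capture("wrist"); cv2.imwrite("pics/w18.png",c["img"][:,:,::-1])
E
```

```text
time: 43.8
tool_pos: [529.9, -14.3, 199.5]
orientation: [-0.062, -3.135, -0.001]
contact_force: [-0.2, 0.4, -0.2]
opening: 0.994
t 43.8 at [529.9 -14.3 199.5] shift mm [-1.   0.4 -0.5] n50 0.0 turn [ 0.03 -0.32 -0.28] n8.6 0.0 F [-0.2  0.4 -0.2] open 0.994
```

View pics/w18.png

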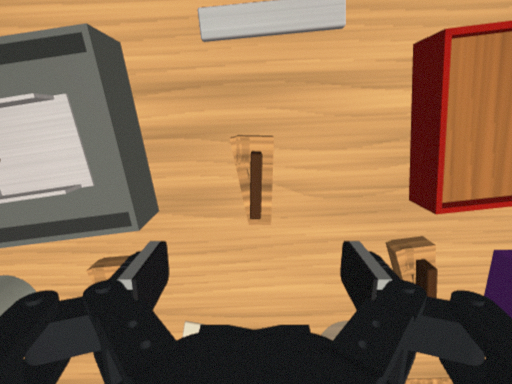

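```bash
cat > rib.py <<'E'
# wrist rib measurement: brightness-sorted dark mask; usage rib.py u0 v0 u1 v1 name
import sys
from h import *
u0,v0,u1,v1=map(int,sys.argv[1:5]); c=bot.capture("wrist"); T=c["img"]; crop(c,sys.argv[5],u0,v0,u1,v1)
V=T.max(2); m=np.zeros(V.shape,np.uint8); m[v0:v1,u0:u1]=(V[v0:v1,u0:u1]<95)
cs,_=cv2.findContours(m,cv2.RETR_EXTERNAL,cv2.CHAIN_APPROX_NONE); k=max(cs,key=cv2.contourArea)
for z in (54,41):
    b=cv2.boxPoints(cv2.minAreaRect(k)); P=np.array([plane(c,u,v,z)[:2] for u,v in b]); e=[P[1]-P[0],P[2]-P[1]]
    l=max(e,key=np.linalg.norm); s=min(e,key=np.linalg.norm)
    if l[0]<0:l=-l
    print(z,"box",b.round(1).tolist(),"ctr",P.mean(0).round(1),"L",np.linalg.norm(l).round(1),np.linalg.norm(s).round(1),"ang",np.degrees(np.arctan2(l[1],l[0])).round(1))
E
python3 rib.py 220 125 290 230 w18a.png
```

```text
scale 5
54 box [[249.1999969482422, 217.0], [250.89999389648438, 150.8000030517578], [261.29998779296875, 151.10000610351562], [259.6000061035156, 217.1999969482422]] ctr [530.7 -12.5] L 69.5 10.4 ang -4.2
41 box [[249.1999969482422, 217.0], [250.89999389648438, 150.8000030517578], [261.29998779296875, 151.10000610351562], [259.6000061035156, 217.1999969482422]] ctr [533.7 -12.5] L 72.6 10.9 ang -4.2
```

View pics/w18a.png

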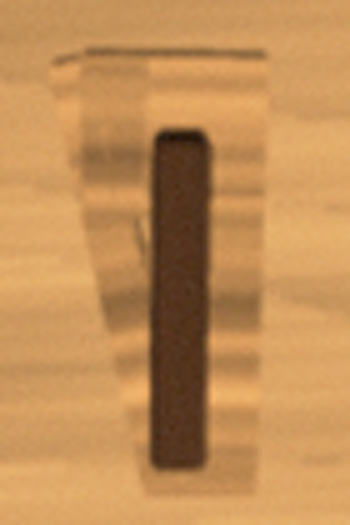

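```bash
python3 go.py 530.7 -12.5 31.5 176
```

```text
t 43.9 at [530.4 -14.4 200.2] shift mm [ -1.    1.9 168.7] n50 3.4 turn [ 0.01 -0.25  1.51] n8.6 0.2 F [ 0.4 -0.2 -0.4] open 1.002
```

```bash
python3 -m crank '[[[-0.001,0.002,0.02,0,0,1.5],[0,0,0.025,0,0,0],[0,0,0.025,0,0,0],[0,0,0.025,0,0,0],[0,0,0.025,0,0,0],[0,0,0.02,0,0,0],[0,0,0.015,0,0,0],[0,0,0.008,0,0,0],[0,0,0.005,0,0,0],[0,0,0,0,0,0],[0,0,0,0,0,0]]]' 0;  python3 go.py 530.7 -12.5 31.5 176; python3 -m crank '[[[0,0,0,0,0,0],[0,0,0,0,0,0],[0,0,0,0,0,0],[0,0,0,0,0,0],[0,0,0,0,0,0],[0,0,0,0,0,0],[0,0,0,0,0,0],[0,0,0,0,0,0],[0,0,0,0,0,0],[0,0,0,0,0,0]]]' 255 60; python3 go.py 530.7 -12.5 31.5 176
```

```text
time: 45.0
tool_pos: [532.9, -12.7, 34.7]
orientation: [-0.105, -3.14, 0.0]
contact_force: [0.3, 0.6, 0.1]
opening: 1.0
t 45.0 at [532.9 -12.7  34.7] shift mm [2.2 0.1 3.2] n50 0.1 turn [-0.02 -0.01  0.16] n8.6 0.0 F [0.3 0.6 0.1] open 1.0
time: 46.0
tool_pos: [532.3, -12.7, 34.0]
orientation: [-0.105, -3.138, 0.0]
contact_force: [0.0, -0.9, 1.7]
opening: 0.126
t 46.0 at [532.3 -12.7  34. ] shift mm [1.6 0.  2.5] n50 0.1 turn [-0.01 -0.08  0.17] n8.6 0.0 F [ 0.  -0.9  1.7] open 0.126
```

```bash
python3 -m crank '[[[0,0,-0.005,0,0,0],[0,0,-0.015,0,0,0],[0,0,-0.03,0,0,0],[0,0,-0.03,0,0,0],[0,0,-0.03,0,0,0],[0,0,-0.02,0,0,4],[0,0,0,0,0,7],[0,0,0,0,0,7],[0,0,0,0,0,7],[0,0,0,0,0,7],[0,0,0,0,0,7],[0,0,0,0,0,7],[0,0,0,0,0,7],[0,0,0,0,0,7],[0,0,0,0,0,7],[0,0,0,0,0,7],[0,0,0,0,0,7],[0,0,0,0,0,0]]]';python3 go.py 473.8 227.6 170 94.5
```

```text
time: 47.8
tool_pos: [532.4, -12.5, 164.8]
orientation: [-2.12, -2.318, 0.001]
contact_force: [-0.3, 0.4, -1.1]
opening: 0.127
t 47.8 at [532.4 -12.5 164.8] shift mm [244.4 -37.   -5.2] n50 4.9 turn [-0.05  0.    0.62] n8.6 0.1 F [-0.3  0.4 -1.1] open 0.127
```

```bash
python3 -m crank '[[[0.015,-0.002,0,0,0,0.6],[0.03,-0.005,0,0,0,0],[0.033,-0.005,0,0,0,0],[0.033,-0.005,0,0,0,0],[0.033,-0.005,0,0,0,0],[0.033,-0.005,0,0,0,0],[0.033,-0.005,0,0,0,0],[0.023,-0.003,0,0,0,0],[0.011,-0.002,0,0,0,0],[0,0,0,0,0,0],[0,0,0,0,0,0]]]';python3 go.py 473.8 227.6 170 94.5;  python3 - <<'E'
from h import *
c=bot.capture("wrist"); cv2.imwrite("pics/w19.png",c["img"][:,:,::-1])
E
```

```text
time: 48.9
tool_pos: [476.1, 227.0, 164.1]
orientation: [-2.129, -2.309, 0.002]
contact_force: [0.6, 0.0, -1.8]
opening: 0.124
t 48.9 at [476.1 227.  164.1] shift mm [ 0.8 -2.2 -5.9] n50 0.1 turn [-0.08  0.03  0.15] n8.6 0.0 F [ 0.6  0.  -1.8] open 0.124
```

View pics/w19.png

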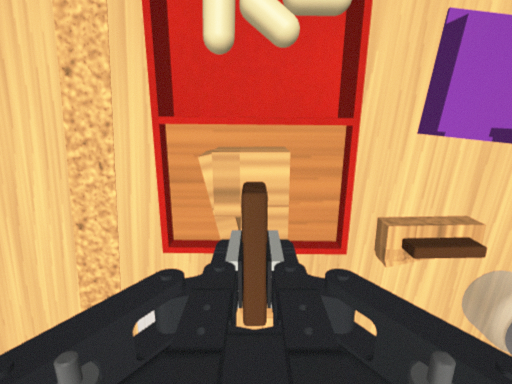

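```bash
python3 - <<'E'
from h import *
c=bot.capture("wrist"); crop(c,"w19a.png",140,100,380,270)
for n,p in dict(nL=(163.5,253),nR=(346.5,252),pL=(163,124),pR=(354,124)).items(): print(n,plane(c,*p,55).round(1))
E
```

```text
scale 3
nL [394.7 162.2  55. ]
nR [568.8 177.2  55. ]
pL [394.8 282.2  55. ]
pR [555.7 295.   55. ]
```

View pics/w19a.png

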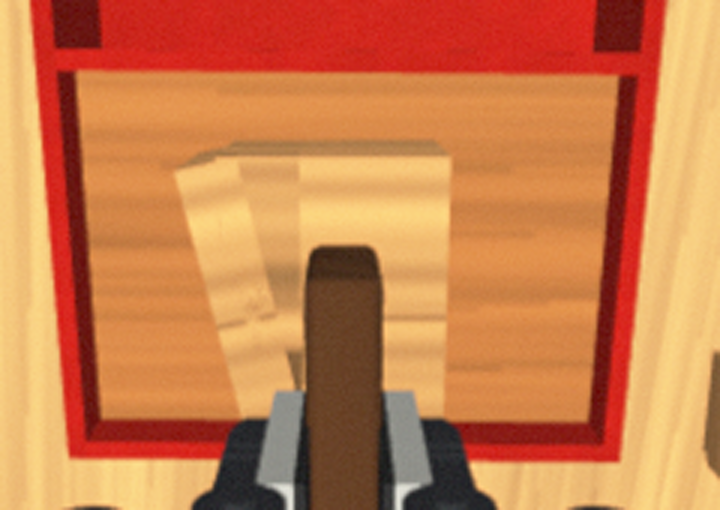

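```bash
python3 -m crank '[[[0.0025,-0.0025,0.01,0,0,0],[0,0,0.02,0,0,0],[0,0,0.02,0,0,0],[0,0,0.02,0,0,0],[0,0,0.01,0,0,0],[0,0,0.005,0,0,0],[0,0,0,0,0,0],[0,0,0,0,0,0]]]';python3 go.py 473.5 229.6 71 94.7;  python3 - <<'E'
from h import *
c=bot.capture("wrist"); cv2.imwrite("pics/w20.png",c["img"][:,:,::-1])
E
```

```text
time: 49.8
tool_pos: [473.7, 230.0, 79.7]
orientation: [-2.131, -2.308, -0.0]
contact_force: [0.6, -0.3, -0.5]
opening: 0.124
t 49.8 at [473.7 230.   79.7] shift mm [-0.4 -0.3  8.7] n50 0.2 turn [-0.02 -0.02 -0.14] n8.6 0.0 F [ 0.6 -0.3 -0.5] open 0.124
```

View pics/w20.png

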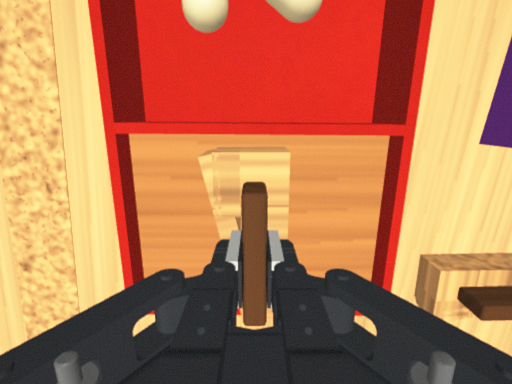

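```bash
python3 -m crank '[[[0,0,0.004,0,0,0],[0,0,0.002,0,0,0],[0,0,0.002,0,0,0],[0,0,0.001,0,0,0],[0,0,0,0,0,0],[0,0,0,0,0,0]]]'; python3 -m crank '[[[0,0,0,0,0,0],[0,0,0,0,0,0],[0,0,0,0,0,0],[0,0,0,0,0,0]]]' 185; python3 -m crank '[[[0,0,-0.003,0,0,0],[0,0,-0.01,0,0,0],[0,0,-0.02,0,0,0],[0,0,-0.03,0,0,0],[0,0,-0.03,0,0,0],[0,0,-0.03,0,0,0],[0,0,-0.02,0,0,0],[0,0,0,0,0,0],[0,0,0,0,0,0]]]';  python3 - <<'E'
from h import *
c=bot.capture("wrist"); cv2.imwrite("pics/w21.png",c["img"][:,:,::-1])
E
python3 m.py; python3 go.py 664 180 200 4
```

```text
time: 50.45
tool_pos: [473.2, 229.9, 71.1]
orientation: [-2.13, -2.308, 0.002]
contact_force: [-4.4, -1.3, 7.9]
opening: 0.12
time: 50.85
tool_pos: [473.0, 229.9, 69.8]
orientation: [-2.13, -2.307, 0.002]
contact_force: [-0.8, 0.5, -0.7]
opening: 0.274
time: 51.75
tool_pos: [473.5, 230.0, 213.5]
orientation: [-2.131, -2.308, -0.0]
contact_force: [-0.4, -0.1, -1.1]
opening: 0.276
rib px [196.2 156.4] xy [664.4 180.3] len 70.5 14.3 ang 5.6
rib px [334.1 147.6] xy [ 676.2 -188.9] len 69.7 15.8 ang 5.0
wax px [407. 253.] xy [ 395.2 -367.3] len 61.7 5.1 ang 88.7
wax px [320.  240.5] xy [ 433.2 -143.6] len 70.8 10.6 ang -3.0
wax px [379.6 213. ] xy [ 501.6 -304.9] len 98.2 8.2 ang -84.4
wax px [418. 193.] xy [ 552.4 -410.6] len 43.4 5.3 ang -5.5
t 51.9 at [472.5 229.7 211.7] shift mm [-64.8 187.   11.1] n50 4.0 turn [-0.14  0.18 90.57] n8.6 10.5 F [ 0.6 -0.2 -0. ] open 0.275
```

View pics/w21.png

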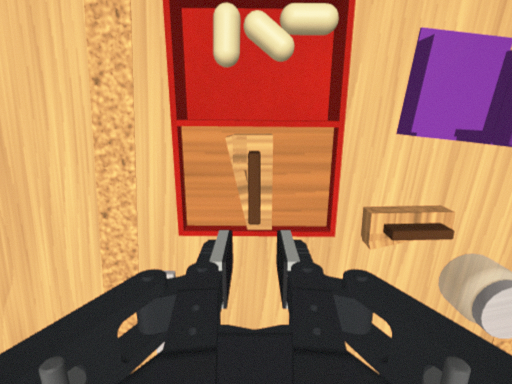

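```bash
python3 -m crank '[[[-0.007,0.02,0,0,0,0],[-0.013,0.038,0.002,0,0,0],[-0.013,0.038,0.002,0,0,0],[-0.013,0.038,0.002,0,0,0],[-0.012,0.035,0.002,0,0,0],[-0.007,0.018,0.003,0,0,5],[0,0,0,0,0,7],[0,0,0,0,0,7],[0,0,0,0,0,7],[0,0,0,0,0,7],[0,0,0,0,0,7],[0,0,0,0,0,7],[0,0,0,0,0,7],[0,0,0,0,0,7],[0,0,0,0,0,7],[0,0,0,0,0,7],[0,0,0,0,0,7],[0,0,0,0,0,7],[0,0,0,0,0,1.6],[0,0,0,0,0,0]]]' 100; python3 go.py 664 180 200 4; python3 - <<'E'
from h import *
c=bot.capture("wrist"); cv2.imwrite("pics/w22.png",c["img"][:,:,::-1])
E
```

```text
time: 53.85
tool_pos: [664.2, 179.9, 200.2]
orientation: [3.139, 0.112, -0.006]
contact_force: [-0.1, -0.6, 0.1]
opening: 0.606
t 53.9 at [664.2 179.9 200.2] shift mm [-0.2 -0.1  0.2] n50 0.0 turn [0.01 0.22 0.08] n8.6 0.0 F [-0.1 -0.6  0.1] open 0.606
```

View pics/w22.png

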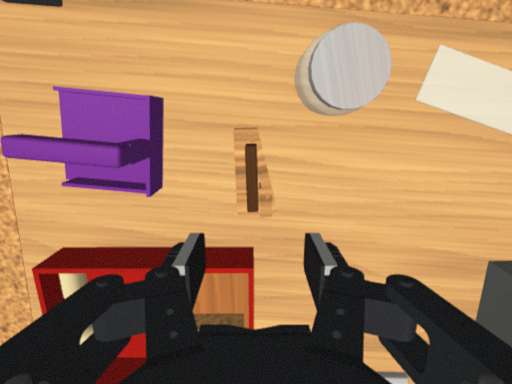

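```bash
python3 rib.py 220 120 290 225 w22a.png; python3 - <<'E'
from h import *
c=bot.capture("wrist"); print(plane(c,315,70,75),plane(c,300,95,0), plane(c,163,97,33))
E
```

```text
scale 5
54 box [[245.1999969482422, 144.10000610351562], [255.60000610351562, 143.8000030517578], [257.29998779296875, 210.0], [246.89999389648438, 210.1999969482422]] ctr [670.7 184.4] L 68.8 10.3 ang 5.6
41 box [[245.1999969482422, 144.10000610351562], [255.60000610351562, 143.8000030517578], [257.29998779296875, 210.0], [246.89999389648438, 210.1999969482422]] ctr [667.9 184.3] L 71.9 10.8 ang 5.6
[773.74094314 136.35929276  75.        ] [758.21797969 136.07566817   0.        ] [744.02510877 279.64862942  33.        ]
```

View pics/w22a.png

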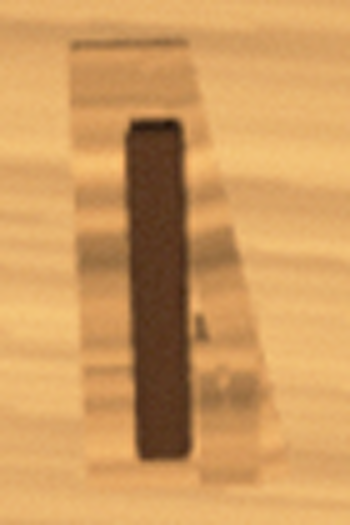

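```bash
python3 go.py 669.5 184.4 33 5.6; python3 -m crank '[[[0.005,-0.004,0.02,0,0,-1.6],[0,0,0.025,0,0,0],[0,0,0.025,0,0,0],[0,0,0.025,0,0,0],[0,0,0.025,0,0,0],[0,0,0.02,0,0,0],[0,0,0.015,0,0,0],[0,0,0.008,0,0,0],[0,0,0.003,0,0,0],[0,0,0,0,0,0],[0,0,0,0,0,0]]]';  python3 go.py 669.5 184.4 33 5.6; python3 -m crank '[[[0,0,0,0,0,0],[0,0,0,0,0,0],[0,0,0,0,0,0],[0,0,0,0,0,0],[0,0,0,0,0,0],[0,0,0,0,0,0],[0,0,0,0,0,0],[0,0,0,0,0,0],[0,0,0,0,0,0]]]' 255 60; python3 go.py 669.5 184.4 33 5.6
```

```text
t 54.0 at [664.6 180.  201.1] shift mm [  5.6  -4.  168. ] n50 3.4 turn [-0.    0.14 -1.52] n8.6 0.2 F [-0.3 -0.5  0.3] open 0.611
time: 55.1
tool_pos: [670.2, 184.6, 36.9]
orientation: [-3.138, -0.153, -0.001]
contact_force: [0.5, 0.6, 0.2]
opening: 0.614
t 55.1 at [670.2 184.6  36.9] shift mm [-0.8  0.1  3.9] n50 0.1 turn [-0.01 -0.03 -0.02] n8.6 0.0 F [0.5 0.6 0.2] open 0.614
time: 56.0
tool_pos: [669.7, 184.4, 36.3]
orientation: [-3.138, -0.153, 0.001]
contact_force: [-1.4, -0.7, 5.0]
opening: 0.126
t 56.0 at [669.7 184.4  36.3] shift mm [-0.2 -0.   3.3] n50 0.1 turn [-0.    0.04 -0.03] n8.6 0.0 F [-1.4 -0.7  5. ] open 0.126
```

```bash
python3 -m crank '[[[0,0,-0.005,0,0,0],[0,0,-0.015,0,0,0],[0,0,-0.03,0,0,0],[0,0,-0.03,0,0,0],[0,0,-0.03,0,0,0],[0,0,-0.02,0,0,-5],[0,0,0,0,0,-7],[0,0,0,0,0,-7],[0,0,0,0,0,-7],[0,0,0,0,0,-7],[0,0,0,0,0,-7],[0,0,0,0,0,-7],[0,0,0,0,0,-7],[0,0,0,0,0,-7],[0,0,0,0,0,-7],[0,0,0,0,0,-7],[0,0,0,0,0,-7],[0,0,0,0,0,-7],[0,0,0,0,0,0]]]';python3 go.py 517.2 234.8 170 94.7
```

```text
time: 57.9
tool_pos: [669.4, 184.5, 166.3]
orientation: [-2.129, -2.309, 0.001]
contact_force: [-0.9, 0.2, -1.0]
opening: 0.116
t 57.9 at [669.4 184.5 166.3] shift mm [  62.4 -147.6   -3.5] n50 3.2 turn [-0.08 -0.01 -0.06] n8.6 0.0 F [-0.9  0.2 -1. ] open 0.116
```

```bash
python3 -m crank '[[[0.006,-0.014,0,0,0,0],[0.012,-0.028,0,0,0,0],[0.012,-0.03,0,0,0,0],[0.012,-0.03,0,0,0,0],[0.012,-0.026,0,0,0,0],[0.008,-0.019,0,0,0,0],[0,0,0,0,0,0],[0,0,0,0,0,0]]]';python3 go.py 517.2 234.8 73.3 94.7;  python3 - <<'E'
from h import *
c=bot.capture("wrist"); cv2.imwrite("pics/w23.png",c["img"][:,:,::-1])
E
```

```text
time: 58.7
tool_pos: [518.2, 234.7, 166.6]
orientation: [-2.133, -2.307, 0.0]
contact_force: [-0.0, 1.0, -0.4]
opening: 0.124
t 58.7 at [518.2 234.7 166.6] shift mm [ 0.2 -1.  93.3] n50 1.9 turn [-0.01 -0.01 -0.21] n8.6 0.0 F [-0.   1.  -0.4] open 0.124
```

View pics/w23.png

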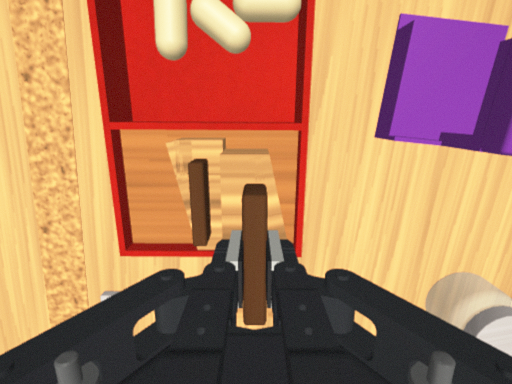

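```bash
python3 -m crank '[[[0,-0.0005,0.01,0,0,0],[0,0,0.02,0,0,0],[0,0,0.02,0,0,0],[0,0,0.02,0,0,0],[0,0,0.01,0,0,0],[0,0,0.004,0,0,0],[0,0,0,0,0,0],[0,0,0,0,0,0]]]';python3 go.py 517.2 234.8 73.3 94.7;  python3 - <<'E'
from h import *
c=bot.capture("wrist"); cv2.imwrite("pics/w24.png",c["img"][:,:,::-1])
E
```

```text
time: 59.55
tool_pos: [518.2, 234.5, 82.7]
orientation: [-2.131, -2.308, -0.0]
contact_force: [-0.1, 0.6, -1.9]
opening: 0.126
t 59.5 at [518.2 234.5  82.7] shift mm [ 0.3 -1.   9.4] n50 0.2 turn [-0.01 -0.02 -0.14] n8.6 0.0 F [-0.1  0.6 -1.9] open 0.126
```

View pics/w24.png

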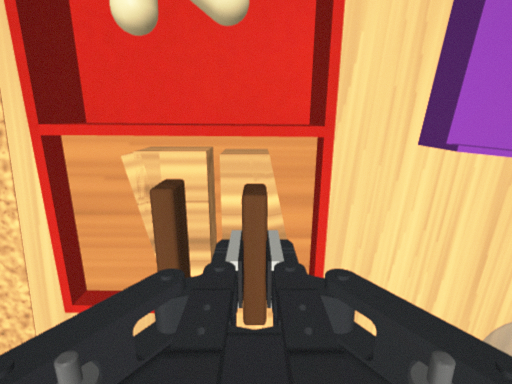

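```bash
python3 -m crank '[[[0,0,0.004,0,0,0],[0,0,0.002,0,0,0],[0,0,0.002,0,0,0],[0,0,0.001,0,0,0],[0,0,0.001,0,0,0],[0,0,0,0,0,0],[0,0,0,0,0,0]]]'; python3 -m crank '[[[0,0,0,0,0,0],[0,0,0,0,0,0],[0,0,0,0,0,0],[0,0,0,0,0,0]]]' 195; python3 -m crank '[[[0,0,-0.003,0,0,0],[0,0,-0.01,0,0,0],[0,0,-0.02,0,0,0],[0,0,-0.03,0,0,0],[0,0,-0.03,0,0,0],[0,0,-0.03,0,0,0],[0,0,-0.03,0,0,0],[0,0,-0.01,0,0,0],[0,0,0,0,0,0]]]';  python3 - <<'E'
from h import *
c=bot.capture("wrist"); cv2.imwrite("pics/w25.png",c["img"][:,:,::-1])
E
python3 m.py|grep rib; python3 go.py 676 -189 225 5
```

```text
time: 60.3
tool_pos: [517.6, 234.5, 73.2]
orientation: [-2.13, -2.308, 0.002]
contact_force: [-3.5, -1.9, 8.1]
opening: 0.121
time: 60.7
tool_pos: [517.3, 234.4, 71.7]
orientation: [-2.13, -2.307, 0.002]
contact_force: [0.1, -0.3, -0.7]
opening: 0.235
time: 61.6
tool_pos: [518.8, 234.8, 237.2]
orientation: [2.13, 2.307, 0.004]
contact_force: [0.5, 0.7, -0.6]
opening: 0.233
t 61.7 at [517.  234.2 233.7] shift mm [-434.6  124.8    8.4] n50 9.0 turn [-0.12  0.15 89.57] n8.6 10.4 F [-0.2  0.  -0.5] open 0.234
```

View pics/w25.png

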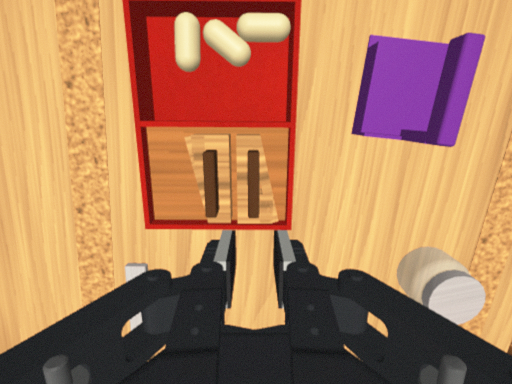

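```bash
python3 -m crank '[[[-0.02,0.006,0,0,0,0],[-0.04,0.0115,0,0,0,0],[-0.04,0.0115,0,0,0,0],[-0.04,0.0115,0,0,0,0],[-0.04,0.0115,0,0,0,0],[-0.04,0.0115,0,0,0,0],[-0.04,0.0115,0,0,0,0],[-0.04,0.0115,0,0,0,0],[-0.04,0.0115,0.002,0,0,0],[-0.04,0.0115,0.003,0,0,0],[-0.035,0.01,0.003,0,0,0],[-0.02,0.005,0,0,0,0],[0,0,0,0,0,6],[0,0,0,0,0,7],[0,0,0,0,0,7],[0,0,0,0,0,7],[0,0,0,0,0,7],[0,0,0,0,0,7],[0,0,0,0,0,0]]]' 100; python3 -m crank '[[[0,0,0,0,0,7],[0,0,0,0,0,7],[0,0,0,0,0,7],[0,0,0,0,0,7],[0,0,0,0,0,7],[0,0,0,0,0,7],[0,0,0,0,0,6.5],[0,0,0,0,0,0]]]'; python3 go.py 676 -189 200 5; python3 - <<'E'
from h import *
c=bot.capture("wrist"); cv2.imwrite("pics/w26.png",c["img"][:,:,::-1])
E
```

```text
time: 63.6
tool_pos: [675.2, -188.8, 223.6]
orientation: [-2.802, -1.412, 0.007]
contact_force: [-0.3, -0.7, 0.6]
opening: 0.607
time: 64.4
tool_pos: [675.7, -189.0, 224.8]
orientation: [-3.137, -0.142, 0.006]
contact_force: [-0.2, 1.1, -0.5]
opening: 0.607
t 64.4 at [ 675.7 -189.   224.8] shift mm [ 0.4  0.1 24.8] n50 0.5 turn [-0.07  0.22  0.19] n8.6 0.0 F [-0.2  1.1 -0.5] open 0.607
```

View pics/w26.png

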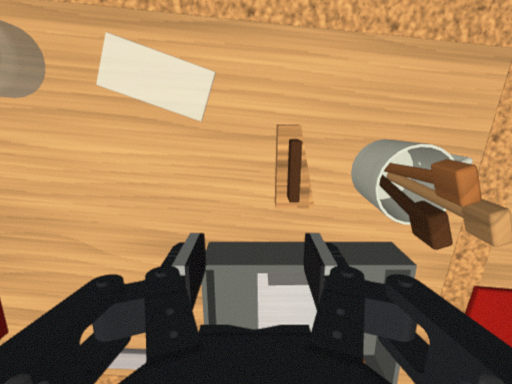

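The cork has moved about 3 cm toward the mug and is now at (295,168). I remeasure it.

```bash
python3 rib.py 265 115 330 215 w26a.png; python3 - <<'E'
from h import *
c=bot.capture("wrist"); print("mug edge",plane(c,353,165,40),plane(c,440,225,160))
E
```

```text
scale 6
54 box [[286.29998779296875, 200.8000030517578], [288.79998779296875, 139.60000610351562], [301.1000061035156, 140.10000610351562], [298.6000061035156, 201.39999389648438]] ctr [ 688.6 -230.2] L 68.2 13.1 ang 4.7
41 box [[286.29998779296875, 200.8000030517578], [288.79998779296875, 139.60000610351562], [301.1000061035156, 140.10000610351562], [298.6000061035156, 201.39999389648438]] ctr [ 686.3 -232.2] L 71.0 13.7 ang 4.7
mug edge [ 699.82527887 -299.0316651    40.        ] [ 676.38977128 -331.11849986  160.        ]
```

View pics/w26a.png

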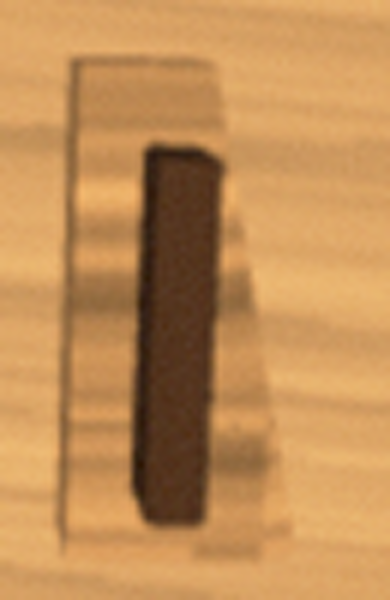

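```bash
python3 go.py 687.5 -230.7 200 5;  python3 -m crank '[[[0.004,0.02,0.01,0,0,0],[0.004,0.02,0.01,0,0,0],[0,0.002,0.004,0,0,0],[0,0,0,0,0,0],[0,0,0,0,0,0]]]' 150; python3 rib.py 215 115 290 225 w27a.png; python3 - <<'E'
from h import *
c=bot.capture("wrist"); cv2.imwrite("pics/w27.png",c["img"][:,:,::-1])
E
```

```text
t 64.5 at [ 676.  -189.1  225.7] shift mm [ 7.6 42.5 25.6] n50 1.0 turn [-0.04  0.16  0.31] n8.6 0.0 F [-0.3  0.1 -0.6] open 0.609
time: 65.05
tool_pos: [687.9, -229.6, 202.7]
orientation: [-3.138, -0.141, 0.003]
contact_force: [-0.3, 0.7, -0.1]
opening: 0.415
scale 5
54 box [[252.0, 149.0], [262.0, 149.0], [262.0, 215.0], [252.0, 215.0]] ctr [ 689.3 -231.3] L 69.8 10.0 ang 5.5
41 box [[252.0, 149.0], [262.0, 149.0], [262.0, 215.0], [252.0, 215.0]] ctr [ 686.3 -231.7] L 72.9 10.5 ang 5.5
```

View pics/w27.png

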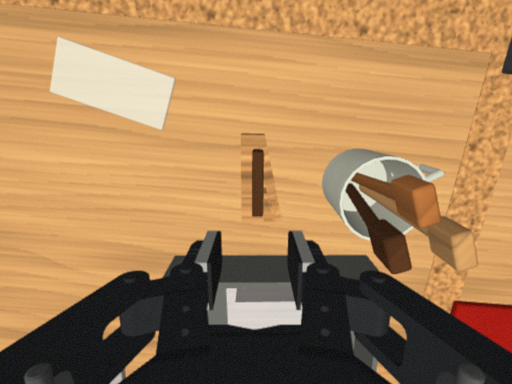

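```bash
python3 go.py 688.7 -231.4 35 5.4; python3 -m crank '[[[0.001,0.002,0.02,0,0,-0.3],[0,0,0.025,0,0,0],[0,0,0.025,0,0,0],[0,0,0.025,0,0,0],[0,0,0.025,0,0,0],[0,0,0.02,0,0,0],[0,0,0.015,0,0,0],[0,0,0.008,0,0,0],[0,0,0.003,0,0,0],[0,0,0,0,0,0],[0,0,0,0,0,0]]]';  python3 go.py 688.7 -231.4 35 5.4
```

```text
t 65.2 at [ 688.3 -229.6  203.5] shift mm [  0.3   1.8 168.5] n50 3.4 turn [ 0.01  0.04 -0.25] n8.6 0.0 F [ 0.2 -1.  -0.5] open 0.41
time: 66.25
tool_pos: [689.9, -232.7, 38.1]
orientation: [3.137, 0.147, 0.001]
contact_force: [0.0, -0.5, 0.4]
opening: 0.412
t 66.2 at [ 689.9 -232.7   38.1] shift mm [-1.  -1.4  3.1] n50 0.1 turn [ 0.06 -0.02 -0.02] n8.6 0.0 F [ 0.  -0.5  0.4] open 0.412
```

```bash
python3 -m crank '[[[-0.001,-0.001,0.002,0,0,0],[0,0,0,0,0,0]]]';python3 -m crank '[[[0,0,0,0,0,0],[0,0,0,0,0,0],[0,0,0,0,0,0],[0,0,0,0,0,0],[0,0,0,0,0,0],[0,0,0,0,0,0],[0,0,0,0,0,0]]]' 255 60; python3 go.py 689 -231.4 35 5.4;python3 -m crank '[[[0,0,-0.005,0,0,0],[0,0,-0.015,0,0,0],[0,0,-0.03,0,0,0],[0,0,-0.03,0,0,0],[0,0,-0.03,0,0,0],[0,0,-0.03,0,0,0],[0,0,-0.02,0,0,0],[0,0,-0.01,0,0,0],[0,0,0,0,0,0]]]';python3 go.py 561 90 205 5; python3 - <<'E'
from h import *
c=bot.capture("wrist"); cv2.imwrite("pics/w28.png",c["img"][:,:,::-1])
E
```

```text
time: 66.45
tool_pos: [688.0, -231.4, 35.2]
orientation: [3.138, 0.147, -0.001]
contact_force: [1.0, -0.3, 0.5]
opening: 0.412
time: 67.15
tool_pos: [687.9, -231.5, 34.8]
orientation: [3.138, 0.147, -0.002]
contact_force: [-1.3, -0.5, 1.1]
opening: 0.125
t 67.2 at [ 687.9 -231.5   34.8] shift mm [ 1.1  0.  -0.2] n50 0.0 turn [ 0.01  0.08 -0.03] n8.6 0.0 F [-1.3 -0.5  1.1] open 0.125
time: 68.05
tool_pos: [689.1, -231.8, 207.6]
orientation: [3.136, 0.147, 0.004]
contact_force: [-0.2, -0.4, -1.3]
opening: 0.123
t 68.0 at [ 689.1 -231.8  207.6] shift mm [ -97.4 -332.3    1.7] n50 6.9 turn [ 0.11 -0.12  0.38] n8.6 0.0 F [-0.2 -0.4 -1.3] open 0.123
```

View pics/w28.png

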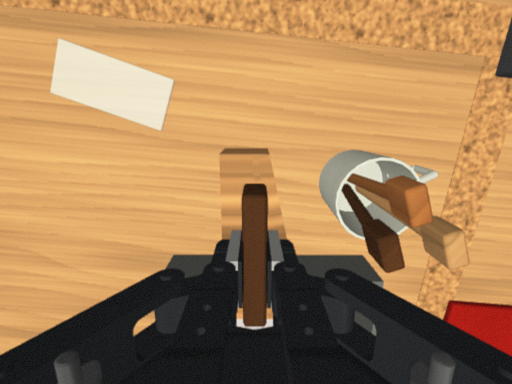

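```bash
python3 -m crank '[[[-0.006,-0.014,0,0,0,0],[-0.011,-0.025,0,0,0,0],[-0.013,-0.029,0,0,0,0],[-0.013,-0.029,0,0,0,0],[-0.013,-0.029,0,0,0,0],[-0.013,-0.029,0,0,0,0],[-0.013,-0.029,0,0,0,0],[-0.013,-0.029,0,0,0,0],[-0.013,-0.029,0,0,0,0],[-0.013,-0.029,0,0,0,0],[-0.013,-0.029,0,0,0,0],[-0.013,-0.029,0,0,0,0],[-0.013,-0.029,0,0,0,0],[-0.013,-0.029,0,0,0,0],[-0.013,-0.029,0,0,0,0],[-0.013,-0.029,0,0,0,0],[-0.011,-0.025,0,0,0,0],[-0.006,-0.012,0,0,0,0],[0,0,0,0,0,0]]]'; python3 -m crank '[[[0,0,0,0,0,-5],[0,0,0,0,0,-7],[0,0,0,0,0,-7],[0,0,0,0,0,-7],[0,0,0,0,0,-7],[0,0,0,0,0,-7],[0,0,0,0,0,-7],[0,0,0,0,0,-7],[0,0,0,0,0,-7],[0,0,0,0,0,-7],[0,0,0,0,0,-7],[0,0,0,0,0,-7],[0,0,0,0,0,-7],[0,0,0,0,0,0],[0,0,0,0,0,0]]]';python3 go.py 429.4 227.8 170 94.7
```

```text
time: 70.0
tool_pos: [426.5, 229.0, 203.8]
orientation: [3.137, 0.151, -0.006]
contact_force: [-0.2, 0.5, -0.6]
opening: 0.127
time: 71.5
tool_pos: [428.2, 227.4, 204.6]
orientation: [-2.139, -2.299, 0.003]
contact_force: [-0.0, 0.0, -1.0]
opening: 0.118
t 71.5 at [428.2 227.4 204.6] shift mm [ 0.3  1.3 34.6] n50 0.7 turn [-0.12  0.03 -0.57] n8.6 0.1 F [-0.  0. -1.] open 0.118
```

```bash
python3 -m crank '[[[0,0.001,0.02,0,0,-0.5],[0,0,0.025,0,0,0],[0,0,0.025,0,0,0],[0,0,0.025,0,0,0],[0,0,0.015,0,0,0],[0,0,0.008,0,0,0],[0,0,0,0,0,0],[0,0,0,0,0,0]]]';python3 go.py 429.4 227.8 71.8 94.7;  python3 - <<'E'
from h import *
c=bot.capture("wrist"); cv2.imwrite("pics/w29.png",c["img"][:,:,::-1])
E
```

```text
time: 72.3
tool_pos: [429.3, 228.4, 87.7]
orientation: [-2.126, -2.312, 0.001]
contact_force: [-0.6, 0.3, -0.5]
opening: 0.123
t 72.3 at [429.3 228.4  87.7] shift mm [-0.6  0.  15.9] n50 0.3 turn [-0.04 -0.01  0.12] n8.6 0.0 F [-0.6  0.3 -0.5] open 0.123
```

View pics/w29.png

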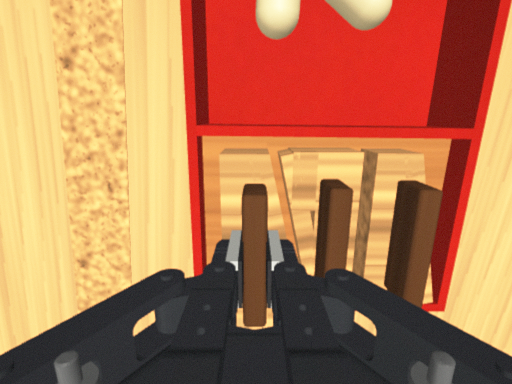

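Fits; lower it, release and lift away.

```bash
python3 -m crank '[[[0,0,0.006,0,0,0],[0,0,0.004,0,0,0],[0,0,0.002,0,0,0],[0,0,0.002,0,0,0],[0,0,0.001,0,0,0],[0,0,0.001,0,0,0],[0,0,0,0,0,0],[0,0,0,0,0,0]]]'; python3 go.py 429.4 227.8 71.8 94.7
```

```text
time: 73.15
tool_pos: [428.8, 228.4, 71.7]
orientation: [-2.124, -2.313, 0.002]
contact_force: [-3.4, -0.9, 5.5]
opening: 0.122
t 73.2 at [428.8 228.4  71.7] shift mm [-0.6  0.6 -0.1] n50 0.0 turn [-0.1   0.    0.18] n8.6 0.0 F [-3.4 -0.9  5.5] open 0.122
```

```bash
python3 -m crank '[[[0,0,0,0,0,0],[0,0,0,0,0,0],[0,0,0,0,0,0],[0,0,0,0,0,0]]]' 195; python3 -m crank '[[[0,0,-0.003,0,0,0],[0,0,-0.01,0,0,0],[0,0,-0.02,0,0,0],[0,0,-0.03,0,0,0],[0,0,-0.03,0,0,0],[0,0,-0.03,0,0,0],[0,0,-0.03,0,0,0],[0,0,-0.01,0,0,0],[0,0,0,0,0,0]]]';  python3 -m crank '[[[-0.02,0,-0.01,0,0,0],[-0.04,0,-0.01,0,0,0],[-0.04,0,-0.01,0,0,0],[-0.04,0,0,0,0,0],[-0.04,0,0,0,0,0],[-0.04,0,0,0,0,0],[-0.04,0,0,0,0,0],[-0.02,0,0,0,0,0],[0,0,0,0,0,0]]]'; python3 - <<'E'
from h import *
c=bot.capture("top"); cv2.imwrite("pics/t30.png",c["img"][:,:,::-1]); crop(c,"t30a.png",95,180,215,275)
c=bot.capture("side"); cv2.imwrite("pics/s30.png",c["img"][:,:,::-1]); crop(c,"s30a.png",165,120,255,190)
E
```

```text
time: 73.55
tool_pos: [428.8, 228.3, 71.0]
orientation: [-2.124, -2.313, 0.002]
contact_force: [0.3, 0.5, 1.3]
opening: 0.234
time: 74.45
tool_pos: [430.1, 228.7, 236.2]
orientation: [2.124, 2.313, 0.004]
contact_force: [0.6, 0.5, -0.4]
opening: 0.237
time: 75.35
tool_pos: [451.9, -52.7, 261.9]
orientation: [-2.127, -2.307, 0.005]
contact_force: [-0.1, 0.1, 1.1]
opening: 0.237
scale 6
scale 8
```

View pics/t30.png

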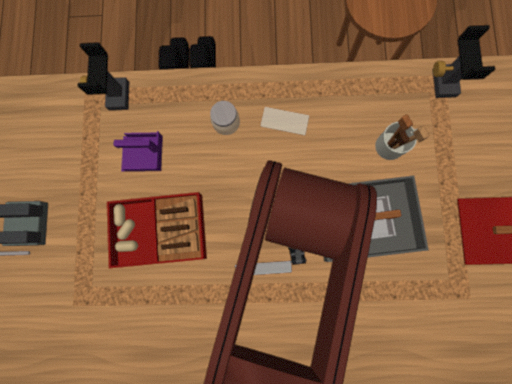

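View pics/t30a.png

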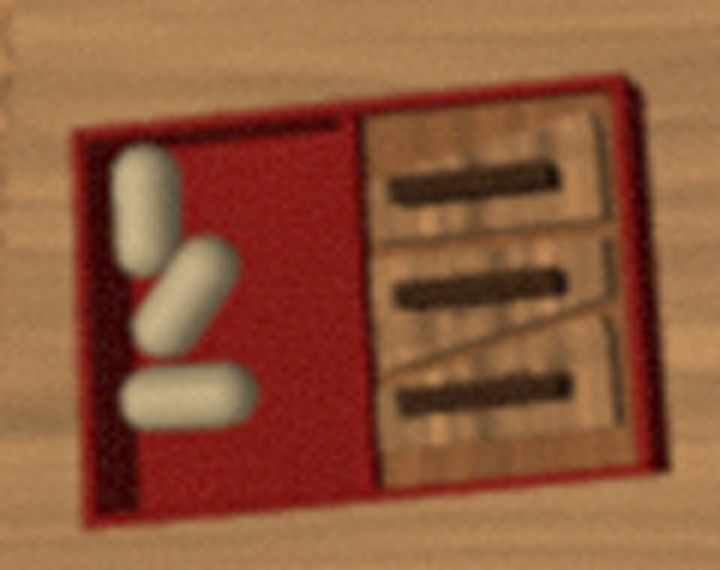

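View pics/s30.png

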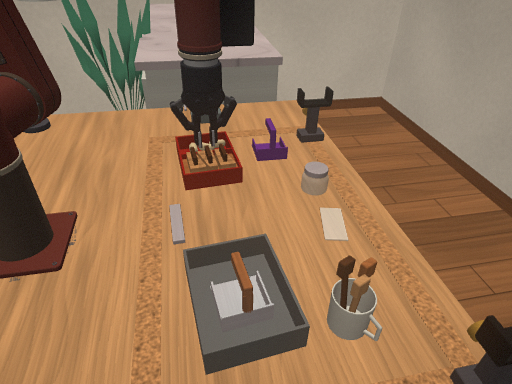

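View pics/s30a.png

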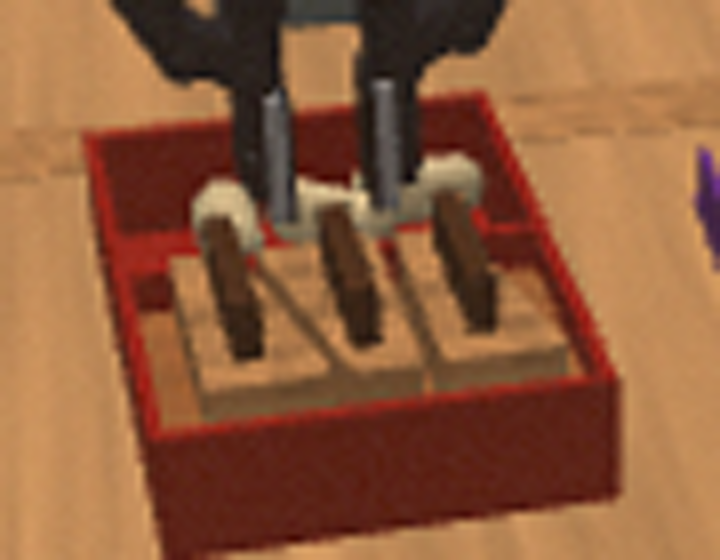

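```bash
python3 - <<'E'
from h import *
c=bot.capture("top"); T=c["img"]; g=lambda u,v:(95+(u+.5)/6-.5,180+(v+.5)/6-.5)
O=np.array([473.5,292.]);b=np.radians(4.7);X=np.array([np.cos(b),np.sin(b)]);Y=np.array([-X[1],X[0]])
for n,e in dict(top=((390,190),(558,175)),mid=((396,295),(566,281)),low=((399,402),(571,385))).items():
    P=[plane(c,*g(*p),91)[:2] for p in e]; m=(P[0]+P[1])/2-O; print(n,"tray xy",(m@X).round(1),(m@Y+60.5).round(1))
a=plane(c,364,219,118)[:2]; h=plane(c,398,215,118)[:2]; print("scoop handle",a,h)
for n,p in dict(s1=(145,210),s2=(187,297),s3=(190,397)).items():
    m=plane(c,*g(*p),20)[:2]-O; print(n,"well xy",(m@X).round(1),(m@Y-60).round(1))
s=bot.state(); print(s["time"],s["joint_velocities"].round(3),s["contact_force"].round(1))
E
```

```text
top tray xy 38.2 -4.6
mid tray xy -6.3 -4.4
low tray xy -50.0 -3.0
scoop handle [ 479.51735025 -237.2365754 ] [ 486.91768822 -318.2699703 ]
s1 well xy 51.7 44.1
s2 well xy 10.1 26.6
s3 well xy -34.8 27.4
75.5 [ 0.022 -0.009 -0.006 -0.001  0.    -0.002] [-0.   0.  -0.5]
```

```bash
python3 -m crank '[[[0,0,0,0,0,0],[0,0,0,0,0,0],[0,0,0,0,0,0],[0,0,0,0,0,0],[0,0,0,0,0,0]]]'; python3 -c "
from workcell import bot
print(bot.finish_job())"
```

```text
time: 76.0
tool_pos: [452.8, -50.4, 264.1]
orientation: [-2.124, -2.314, 0.002]
contact_force: [-0.3, 1.1, -0.3]
opening: 0.237
the job is handed in; nothing more can be done
None
```

I packed the box and handed the job in at about 76 s; no verdict was reported.

- **Stubs:** I scooped all three out of the bin in two passes against the +y wall, and the fingers never went near them. My last check put them in the well at about (52, 44), (10, 27) and (-35, 27) mm from its centre.
- **Corks:** All three lie flat with ribs up, thick ends alternating. They sit at tray x of about 38, -6 and -50 mm, and 3 to 5 mm off the centre line. One cork had been shifted about 4 cm toward the mug during the run, so I measured it again before gripping it.
- **Scoop:** It stands in the otherwise empty bin, near the middle. It looked level in the side view, but I did not measure its tilt.
- **Other objects:** The mug, jar, stone, scraper and purple look-alike looked unmoved by eye. The arm hid part of the stone in the last top view, but the side view shows it in place.

No check failed. My estimates of the box's centre differed by 2 to 5 mm between views, within the tolerances.

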